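# Load a module into a snap-flap test fixture

## Task

Load the oblong module into the test fixture: flip the fixture's spring flap open with its side lever until it snaps to its far stop, then lay the module face up between the four corner blocks, lengthwise towards the hinge, and press it down until its top is flush with the blocks. Then flip the flap back so that it snaps shut over the module, and leave everything else on the bench where it is.

Things in the scene. Friction and masses are not known exactly. Their poses are not given: they have to be found in the camera images.
- flap (a joint): Spring flap's hinge, rad: 0 = shut (level over the nest; start), 1.6 = open (upright). Snap point about 0.8: on either side it springs by itself to the nearer stop, about 0.22 N m at the stops. The steel flap is 72 mm long from the hinge, 30 mm wide, 4 mm thick, with a 12 mm lip; shut, its underside is 39 mm above the table, 1 mm over a fully pressed module.
- nest (a joint): Downward travel of the fixture's nest (white platform under the module), in m: 0 = raised, 0.006 = fully down. It slides stiffly: about 6 N moves it, and it stays where it is left, without spring-back. It starts at or near 0.
- fixture: Grey metal test fixture, fixed; origin on the table below the nest's centre, x from nest to hinge, z up. Base x -60 to +90, y -62 to +62 mm, top 26 mm high. Four grey L-shaped corner blocks, tops 38 mm high, enclose 90 mm (x) by 66 mm (y) centred on the origin; their y sides are open for |x| under 31 mm so that fingers can pass.
- nest_seat (a point): Centre of the nest's top surface (78 x 52 mm), axes as the fixture's; 34 mm above the table when raised, 28 mm when fully pressed.
- flap_hinge (a point): Point on the flap's hinge axis in the middle of the flap's width, 41 mm above the table, at x = 68 mm of the fixture; the hinge axis runs along the fixture's y. Two hinge lugs stand up to 50 mm above the table beside it.
- lever_bar (a point): Centre of the black bar, a free-turning roller (12 mm diameter, 30 mm long, along the hinge axis) ending the flap's 70 mm side lever, at fixture y = +50 mm. Bar at fixture x / height: shut 18 / 90 mm, snap point 68 / 111 mm, open 118 / 90 mm. Pushing the bar level along the fixture's x past the upright, either way, flips the flap (about 5 N). Below it only the base and 38 mm high corner blocks, and the lever's rod.
- module_center (a point): Centre of the flat oblong black module, 84 mm (its x) by 60 mm (its y) by 10 mm thick, about 90 g, lying face up (z up, steel contact pads in a row on the upper face) on the 2 mm thick mat. A half turn makes no difference. At least 25 mm is free beside the middle of its two long sides.
- square_center (a point): Centre of a similar but square black module, 58 x 58 x 10 mm, loose on the mat: not wanted, leave alone.
- mat: Blue bench mat fixed on the table, 250 mm (x) by 270 mm (y), 2 mm thick; origin at the centre of its underside. The two modules, the relay, the capacitor and the spanner lie on it.
- relay: Clear block relay, 28 x 40 x 36 mm high, loose on the mat; origin at the centre of its underside. Leave alone.
- driver: Open-end spanner 130 mm long lying flat on the mat, along its x axis, under 15 mm high. Leave alone.
- capacitor: Upright capacitor can, 25 mm diameter, 40 mm high, loose on the mat between the two modules, near their ends; origin at the centre of its underside. Leave alone.
- jar: Jar, 48 mm diameter, 55 mm high, loose on the table; origin at the centre of its underside. Leave alone.
- spool: Wire spool standing on end, 60 mm diameter, 50 mm high, loose; origin at the centre of its underside. Leave alone.
- flask: White plastic bottle, 50 mm diameter, 130 mm high, loose; origin at the centre of its underside. Leave alone.
- meter: Grey hand meter lying flat, 170 (x) x 82 (y) x 42 mm, loose; origin at the centre of its underside. Leave alone.
There are look-alikes about, which are no part of the job. Of the things like the fixture, leave any that is purple; of the rest the smaller one is meant. What is shaped like the part that bears module_center but pink is not meant.

How it is judged:
By the outcome, as a careful person would: the job done as asked, in the order asked, and still so for the second after the job is handed in, with the robot touching nothing.
It also fails if it takes over 69 s, if anything falls off the work surface, if the arm or the gripper's body presses on something with over 40 N, if the wrist force passes 120 N, or if a joint passes its speed limit or range.

## Robot

A 7-joint arm with a two-finger parallel gripper is mounted at the origin on the work surface. World frame = base frame: x ahead of the robot, y to its left, z up, the work surface at z = 0. Lengths are in m, angles in rad, forces in N, time in s.
With the tool pointing down it reaches from about 0.4 to 0.925 m from the base axis. Payload 4.1 kg.
Tool frame: the origin (TCP) lies midway between the tips of the shut fingers; the grasp point (between the pads) lies 19 mm behind it; x points along the fingers, y is the direction in which the jaws open and shut, and the axes are right-handed (so a half turn about x gives the same grasp; the last joint's range is limited). The gripper opens to 85 mm and grips with 20 to 120 N. Pads are 22 mm wide; open, the fingers measure 114 mm over their backs; the gripper's body (76 mm by 85 mm) begins 54 mm behind the grasp point. The pads swing forward as they close: fully open they stand 13 mm farther back than shut.
Start: joints at [-1.442, 0.398, 0.045, 1.537, -0.019, 1.207, -0.051], TCP at [0.147, 0.633, 0.204] pointing down, gripper open.
Joint ranges: [-2.82, 2.82], [-0.49, 2.23], [-1.37, 1.46], [0, 2.46], [-1.36, 4.5], [0.23, 2], [-2.94, 2.94]. Speed limits (rad/s): [2.57, 2.57, 3.14, 3.14, 3.14, 3.14, 3.14].

## Interface

Orientations are given as a unit quaternion [w, x, y, z].
In Python, from rig import bot, vision gives the robot as it stands. The module is installed in compiled form; this text tells all that it offers.
- The arm moves only by the tool servo_tool, never from a script. Its argument "targets" is text: rows parted by semicolons, each of 7 numbers parted by spaces: the shift along the tool's x, y, z in cm, then the turn, a rotation vector about the tool's x, y, z in rad, then the finger opening in cm, from 0 to 8.54. A call has 1 to 8 rows; each row is the pose to reach, as a shift and turn from the pose commanded when the call began, along the tool's axes at that moment; what a row does not reach only later rows make up. A row lasts 1/10 s, in which the tool goes at most 50 mm and 8.59 degrees, less where a joint would pass 70% of its speed; a pose out of reach is approached as far as the arm can. A call with a gripper value outside its range is refused whole. The fingers move at their own pace and stop on an object; "force" is the grip in N (left out, the last holds). Time passes only in rows, so rows that repeat a pose let the fingers close. It gives the time, the measured TCP pose, the force and the opening at its end, in the units of the state.
- bot.state(): the state, without advancing time (a new reading comes with each control period).
- vision.get_image(name): name is "scene" or "side" or "wrist"; returns a dict with "frame" (420x560x3 uint8, blue, green, red), "depth" (420x560 float32, m along the optical axis (not along the pixel's ray), 0 where there is no reading), "intrinsics" (3x3 intrinsics, pixels), "eye" and "rotation" of the camera in the world. Camera axes: x right, y down, z forward; pixel columns grow to the right and rows downward; lengths in m; the calibration is good to about 2 mm. A picture is of the moment at which its call begins.
- bot.finish_job(): hands the job in, once; it reports no verdict.
The state is a dict: "t": time; "joint_pos": joint angles; "qvel": joint speeds; "joint_torque": joint torques, N m; "position": TCP position; "eef_rot": TCP orientation; "wrist_force": force on the tool from outside, world axes, zero at the start; "torque": the same for the moment, N m; "width": opening from 0.0 (shut) to 1.0 (fully open).
Only numpy, scipy, OpenCV 4.12 (cv2) and the standard library are available. Lean on these libraries where they do the work, as an engineer would, in place of code of your own. Each camera call takes 0.05 s, during which the arm holds its last target.

## Working session

There is one attempt and no reset: what is moved stays moved. The work goes in short steps, Python scripts to look and compute and a tool call to move; the robot and the scene stay as the last step left them, time stands still between calls to the robot, and variables do not carry over. Pictures are saved under pics/ and viewed, and the job is handed in when it is done.

Besides the shell and the picture viewer there is one more tool, called in YAML: its name, and indented under it one key for each argument. servo_tool: Moves the arm, as the interface text tells. Its arguments: {"type":"object","properties":{"targets":{"type":"string"},"force":{"type":"number"}},"required":["targets"]}

```bash
mkdir -p pics; cat > h.py <<'E'
import numpy as np, cv2, pickle
from rig import bot, vision
def grab(tag, names=("scene","side","wrist")):
    r={}
    for n in names:
        d=vision.get_image(n); r[n]=d
        cv2.imwrite(f"pics/{tag}_{n}.png", d["frame"])
    pickle.dump(r,open(f"{tag}.pkl","wb")); return r
def ray(d,u,v):
    K=np.array(d["intrinsics"]);R=np.array(d["rotation"]);e=np.array(d["eye"])
    return e, R@np.linalg.inv(K)@np.array([u,v,1.0])
def onplane(d,u,v,z):
    e,r=ray(d,u,v); return e+r*(z-e[2])/r[2]
def pt(d,u,v):
    e,r=ray(d,u,v); return e+r*d["depth"][int(v),int(u)]
def proj(d,p):
    K=np.array(d["intrinsics"]);R=np.array(d["rotation"]);e=np.array(d["eye"])
    q=K@(R.T@(np.array(p)-e)); return q[:2]/q[2]
def cloud(d):
    K=np.array(d["intrinsics"]);R=np.array(d["rotation"]);e=np.array(d["eye"])
    h,w=d["depth"].shape; u,v=np.meshgrid(np.arange(w),np.arange(h))
    q=np.stack([u,v,np.ones_like(u)],-1).reshape(-1,3)@np.linalg.inv(K).T
    return ((q*d["depth"].reshape(-1,1))@R.T+e).reshape(h,w,3)
E
python3 - <<'E'
from h import *
r=grab("a")
for n,d in r.items(): print(n,np.round(d["eye"],3),np.round(d["rotation"],3).tolist(),np.round(d["intrinsics"],1).tolist())
print(bot.state())
E
```

```text
scene [ 0.962 -0.533  1.041] [-0.306, 0.886, 0.331, -0.109] [[461.7, 0.0, 275.2], [0.0, 461.7, 213.8], [0.0, 0.0, 1.0]]
side [0.456 1.23  1.064] [0.005, -0.022, 0.904, -0.428] [[503.0, 0.0, 282.8], [0.0, 503.0, 208.8], [0.0, 0.0, 1.0]]
wrist [0.067 0.651 0.372] [0.126, 0.773, 0.614, 0.1] [[318.7, 0.0, 280.3], [0.0, 318.7, 210.2], [0.0, 0.0, 1.0]]
{'t': 0.15, 'joint_pos': array([-1.4419979 ,  0.3990405 ,  0.04507899,  1.53755297, -0.01871675,
        1.20690822, -0.05068987]), 'qvel': array([-0.00074995, -0.00067465,  0.00012433, -0.00489911, -0.00192477,
        0.00112689, -0.00138319]), 'joint_torque': array([ 2.53144084e-03, -4.75561917e+01,  1.36700213e+00, -2.54510182e+01,
        1.18573930e-02,  6.56508419e-03,  1.09476513e-06]), 'position': array([0.14666832, 0.63271499, 0.20360778]), 'eef_rot': array([ 0.70250502,  0.07981143,  0.70255121, -0.08086182]), 'wrist_force': array([ 0.13868531,  0.23015209, -0.2902684 ]), 'torque': array([ 0.00336473, -0.0062916 ,  0.01555048]), 'width': 0.9985819071901643}
```

```bash
sed -i 's/R=np.array(d\["rotation"\])/R=Q(d["rotation"])/' h.py; cat >> h.py <<'E'
from scipy.spatial.transform import Rotation as Ro
def Q(q): q=np.array(q); return Ro.from_quat([q[1],q[2],q[3],q[0]]).as_matrix()
E
python3 - <<'E'
from h import *
r=pickle.load(open("a.pkl","rb"))
for n,d in r.items(): print(n, np.round(pt(d,280,300),3), Q(d["rotation"])[:,2])
E
```

```text
scene [ 0.627 -0.113  0.004] [-0.39610192  0.46980312 -0.7889159 ]
side [0.494 0.328 0.001] [ 0.02812437 -0.77253399 -0.63435026]
wrist [0.303 0.595 0.017] [ 0.30905404 -0.07294422 -0.94824298]
```

View pics/a_scene.png

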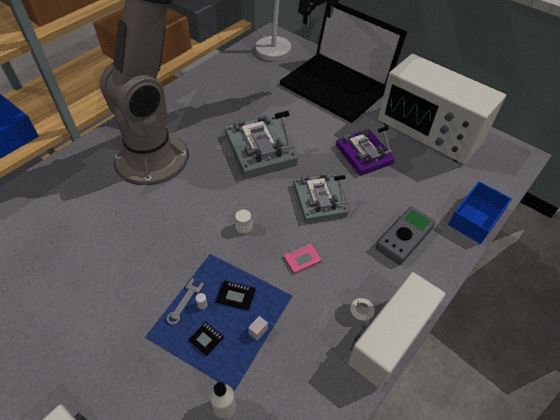

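View pics/a_side.png

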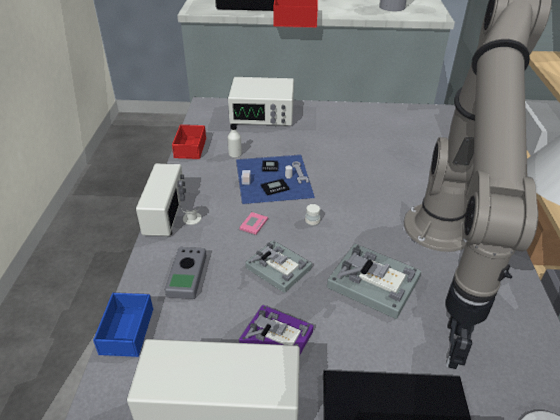

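View pics/a_wrist.png

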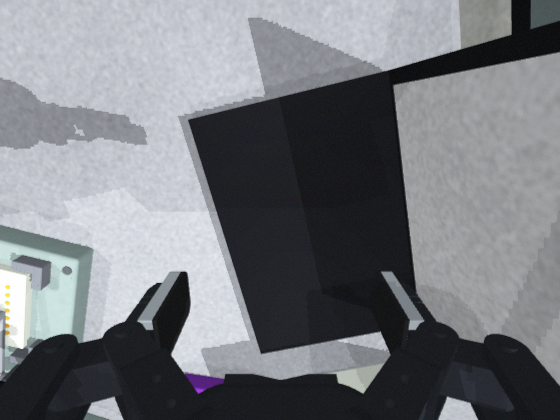

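```bash
python3 - <<'E'
from h import *
r=pickle.load(open("a.pkl","rb"))
s=r["scene"]["frame"]; d=r["side"]["frame"]
A=cv2.resize(s[160:230,280:370],None,fx=6,fy=6,interpolation=cv2.INTER_CUBIC)
B=cv2.resize(s[250:380,145:295],None,fx=4,fy=4,interpolation=cv2.INTER_CUBIC)
C=cv2.resize(d[230:300,235:325],None,fx=6,fy=6,interpolation=cv2.INTER_CUBIC)
D=cv2.resize(d[150:205,230:320],None,fx=6,fy=6,interpolation=cv2.INTER_CUBIC)
for n,i in zip("ABCD",(A,B,C,D)): cv2.imwrite(f"pics/z{n}.png",i)
E
```

```text
(no output)
```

View pics/zA.png

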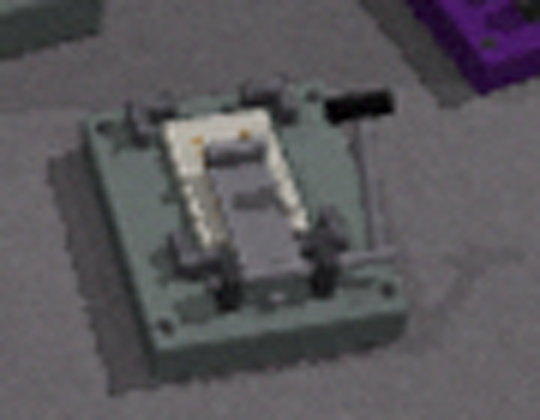

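View pics/zB.png

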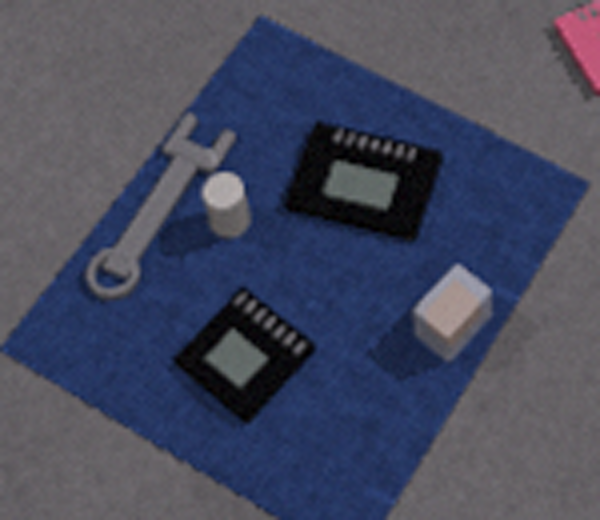

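View pics/zC.png

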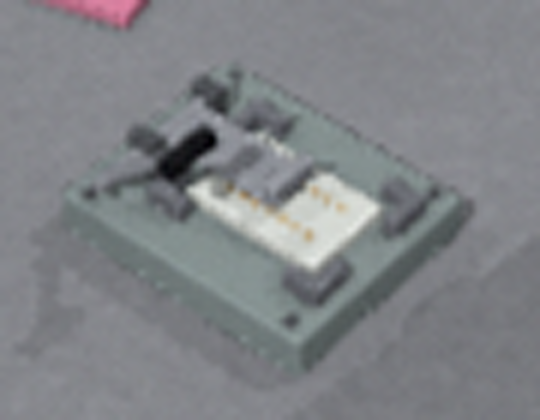

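View pics/zD.png

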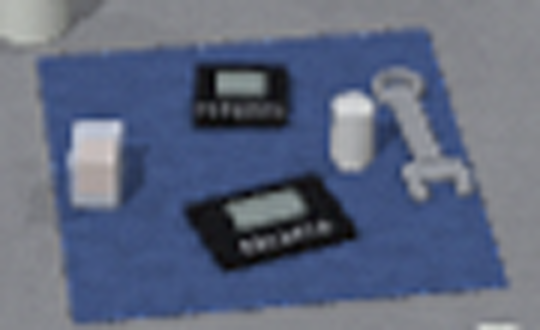

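```bash
cat > m1.py <<'E'
from h import *
r=pickle.load(open("a.pkl","rb"))
def rect(d,mask,z,name):
    P=cloud(d)
    cs,_=cv2.findContours(mask.astype(np.uint8),cv2.RETR_EXTERNAL,cv2.CHAIN_APPROX_NONE)
    c=max(cs,key=cv2.contourArea)
    p=np.array([onplane(d,*q[0],z)[:2] for q in c])*1000
    b=cv2.minAreaRect(p.astype(np.float32)); print(name,np.round(b[0],1),np.round(b[1],1),round(b[2],2))
    return b
for n,box in (("scene",(205,275,265,315)),("side",(255,178,295,202))):
    d=r[n]; P=cloud(d); f=d["frame"].astype(int)
    m=np.zeros(f.shape[:2],bool); x0,y0,x1,y1=box; m[y0:y1,x0:x1]=1
    hsv=cv2.cvtColor(d["frame"],cv2.COLOR_BGR2HSV)
    # mask: not blue mat
    mm=m&~((hsv[...,1]>90)&(hsv[...,2]>40))&(P[...,2]>0.004)&(P[...,2]<.02)
    cv2.imwrite(f"pics/mm_{n}.png",mm.astype(np.uint8)[y0:y1,x0:x1].repeat(8,0).repeat(8,1)*255)
    rect(d,mm,0.012,n+" module")
for n,box in (("scene",(285,165,365,228)),("side",(238,232,322,298))):
    d=r[n]; P=cloud(d)
    m=np.zeros(P.shape[:2],bool); x0,y0,x1,y1=box; m[y0:y1,x0:x1]=1
    pb=m&(P[...,2]>0.021)&(P[...,2]<.031)
    q=P[pb][:,:2]*1000; b=cv2.minAreaRect(q.astype(np.float32)); print(n,"base",np.round(b[0],1),np.round(b[1],1),round(b[2],2),np.median(P[pb][:,2]))
    hsv=d["frame"]
    bl=m&(P[...,2]>0.08)&(P[...,2]<.11)&(d["frame"].max(2)<45)
    print("bar",bl.sum(),np.round(P[bl].mean(0)*1000,1),np.round(P[bl].min(0)*1000,1),np.round(P[bl].max(0)*1000,1))
    v,u=np.nonzero(bl); print(onplane(d,u.mean(),v.mean(),.09)*1000)
    w=m&(d["frame"].min(2)>130)&(P[...,2]>.025)
    print("white z",np.percentile(P[w][:,2]*1000,[5,50,95]),w.sum())
E
python3 m1.py
```

```text
scene module [ 537.2 -177.9] [84.3 62.7] 25.73
side module [ 536.1 -170.7] [84.  63.2] 26.03
scene base [530.2 252.2] [237.8 160.9] 58.4 0.027440373141080165
bar 39 [536.5 244.5  95.2] [521.2 230.2  86.8] [547.4 258.1 100.9]
[534.13547191 248.84457256  90.        ]
white z [32.20903764 35.69607867 43.38313008] 139
side base [506.5 209.1] [126.8 155.2] 52.69 0.02655871528772713
bar 32 [537.2 250.7  93.3] [526.2 238.6  86.1] [549.7 262.5 100.9]
[537.45293658 247.45063701  90.        ]
white z [25.78535766 32.32417636 52.91575528] 650
```

```bash
cat >> h.py <<'E'
def down(yaw_y):
    """tool x = down, tool y at world angle yaw_y (deg)"""
    a=np.radians(yaw_y); x=np.array([0,0,-1.]); y=np.array([np.cos(a),np.sin(a),0]); return np.stack([x,y,np.cross(x,y)],1)
def move(target,yaw=None,st=None):
    st=st or bot.state(); p=np.array(st["position"]); R=Q(st["eef_rot"])
    s=R.T@(np.array(target)-p)*100
    rv=np.zeros(3)
    if yaw is not None: rv=Ro.from_matrix(R.T@down(yaw)).as_rotvec()
    print("t",round(st["t"],2),"shift cm",np.round(s,2),"rv",np.round(rv,3)); return s,rv
E
python3 - <<'E'
from h import *
st=bot.state(); R=Q(st["eef_rot"]); print(np.round(R,3)); print(np.degrees(np.arctan2(R[1,1],R[0,1])))
for yaw in (52.7,-127.3): move([.50,.21,.28],yaw,st)
r=pickle.load(open("a.pkl","rb"))
d=r["wrist"];print(R.T@(np.array(d["eye"])-st["position"]))
E
```

```text
[[-0.     0.226  0.974]
 [-0.001  0.974 -0.226]
 [-1.    -0.001  0.   ]]
76.95271248124129
t 0.15 shift cm [ -7.59 -33.21  43.96] rv [0.423 0.    0.001]
t 0.15 shift cm [ -7.59 -33.21  43.96] rv [-2.718e+00 -2.000e-03  1.000e-03]
[-0.16880888 -0.00073261 -0.08119908]
```

servo_tool:
  targets: "-7.6 -16 22 0.2 0 0 8.5;-7.6 -16 22 0.2 0 0 8.5;-7.6 -16 22 0.2 0 0 8.5;-7.6 -16 22 0.2 0 0 8.5;-7.6 -16 22 0.2 0 0 8.5;-7.6 -33.2 44 0.423 0 0 8.5;-7.6 -33.2 44 0.423 0 0 8.5;-7.6 -33.2 44 0.423 0 0 8.5"

```text
t: 0.95
position: [0.4, 0.3331, 0.276]
eef_rot: [0.67, 0.227, 0.67, -0.226]
wrist_force: [0.3, 1.0, 0.8]
width: 0.992
```

servo_tool:
  targets: "0 0 0 0 0 0 8.5;0 0 0 0 0 0 8.5"

```text
t: 1.15
position: [0.3998, 0.3338, 0.2759]
eef_rot: [0.669, 0.227, 0.67, -0.227]
wrist_force: [-0.9, 0.8, -0.2]
width: 0.999
```

```bash
python3 - <<'E'
from h import *
move([.485,.225,.28],52.7)
E
```

```text
t 1.15 shift cm [-0.42 -3.45 13.38] rv [-0.003 -0.001 -0.   ]
```

servo_tool:
  targets: "-0.4 -3.4 13.4 0 0 0 8.5;-0.4 -3.4 13.4 0 0 0 8.5;-0.4 -3.4 13.4 0 0 0 8.5;-0.4 -3.4 13.4 0 0 0 8.5;-0.4 -3.4 13.4 0 0 0 8.5"

```text
t: 1.65
position: [0.4846, 0.2279, 0.2795]
eef_rot: [0.67, 0.226, 0.67, -0.226]
wrist_force: [-1.1, 0.5, 0.1]
width: 0.993
```

```bash
python3 - <<'E'
from h import *
r=grab("b",("wrist",)); print(bot.state()["position"])
E
```

```text
[0.48394747 0.22899017 0.2794415 ]
```

View pics/b_wrist.png

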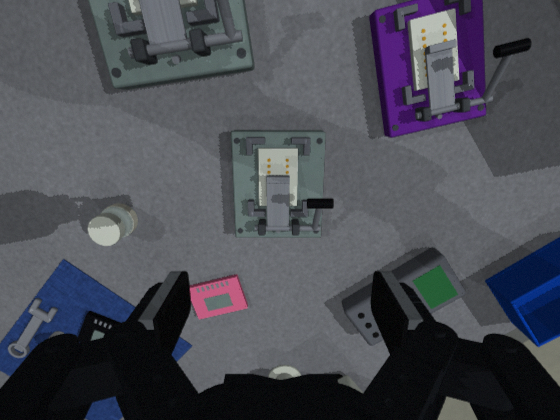

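```bash
cat > m2.py <<'E'
from h import *
import sys
r=pickle.load(open(sys.argv[1]+".pkl","rb")); d=r["wrist"]; x0,y0,x1,y1=map(int,sys.argv[2:6])
P=cloud(d); m=np.zeros(P.shape[:2],bool); m[y0:y1,x0:x1]=1
pb=(m&(P[...,2]>0.019)).astype(np.uint8)
n,l,s,c=cv2.connectedComponentsWithStats(pb); k=1+np.argmax(s[1:,4]); 
b0=(l==k)&(P[...,2]<.031)
q=P[b0][:,:2]*1000; b=cv2.minAreaRect(q.astype(np.float32)); print("base cloud",np.round(b[0],1),np.round(b[1],1),round(b[2],2),np.median(P[b0][:,2]))
# colour-based contour of base plate
cs,_=cv2.findContours(pb,cv2.RETR_EXTERNAL,cv2.CHAIN_APPROX_NONE)
bl=m&(P[...,2]>0.08)&(P[...,2]<.11)&(d["frame"].max(2)<45)
v,u=np.nonzero(bl); print("bar",bl.sum(),np.round(onplane(d,u.mean(),v.mean(),.096)*1000,1),P[bl].mean(0)*1000)
a=b[2]
if b[1][0]>b[1][1]: a-=90
for s_ in range(4):
    pass
ang=min([a+90*k for k in (-2,-1,0,1,2)],key=lambda t:abs(t-52.7)); y=np.array([np.cos(np.radians(ang)),np.sin(np.radians(ang))]); x=np.array([y[1],-y[0]])
o=np.array(b[0])-15*x; print("yang",ang,"origin",o,"bar in fix",(P[bl].mean(0)[:2]*1000-o)@x,(P[bl].mean(0)[:2]*1000-o)@y)
w=m&(d["frame"].min(2)>150)
W=P[w&(P[...,2]>.028)&(P[...,2]<.037)]; bw=cv2.minAreaRect((W[:,:2]*1000).astype(np.float32)); print("white",bw,np.median(W[:,2]))
# check reproject
im=d["frame"].copy()
for fx,fy,z in ((-60,-62,26),(-60,62,26),(90,62,26),(90,-62,26),(0,0,34),(39,26,34),(-39,26,34),(-39,-26,34),(68,0,41),(18,50,90),(118,50,90)):
    w_=o+fx*x+fy*y; uv=proj(d,[w_[0]/1e3,w_[1]/1e3,z/1e3]); cv2.circle(im,tuple(int(round(t)) for t in uv),1,(0,0,255),-1)
cv2.imwrite(f"pics/{sys.argv[1]}_chk.png",cv2.resize(im[max(0,y0-10):y1+10,max(0,x0-10):x1+10],None,fx=4,fy=4,interpolation=cv2.INTER_CUBIC))
E
python3 m2.py b 225 125 340 245
```

```text
base cloud [504.  208.5] [124.1 149.2] 52.59 0.025624674029893768
bar 236 [534.2 246.8  96. ] [534.92485976 246.58504215  93.86900883]
yang 52.594940185546875 origin [492.11067783 217.57549604] bar in fix 16.388182980252367 49.051354710422316
white ((492.2047119140625, 217.56390380859375), (50.650001525878906, 76.26800537109375), 52.16795349121094) 0.03298563626197426
```

View pics/b_chk.png

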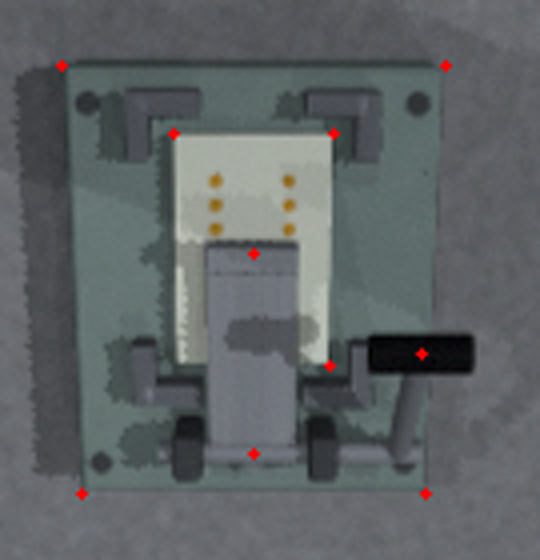

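```bash
cat >> h.py <<'E'
O=np.array([.4922,.2176]); A=52.5
Y=np.array([np.cos(np.radians(A)),np.sin(np.radians(A))]); X=np.array([Y[1],-Y[0]])
def fx(x,y,z): return np.r_[O+x/1e3*X+y/1e3*Y,z/1e3]
def infix(p): q=np.array(p[:2])-O; return np.round([q@X*1e3,q@Y*1e3,p[2]*1e3],1)
E
python3 - <<'E'
from h import *
move(fx(-24,50,88),A); print(infix(bot.state()["position"]))
E
```

```text
t 1.7 shift cm [19.14  4.61 -0.99] rv [ 0.007 -0.002  0.   ]
[-13.5   4.  279.4]
```

servo_tool:
  targets: "8 4.6 -1 0.007 0 0 0;8 4.6 -1 0.007 0 0 0;19.1 4.6 -1 0.007 0 0 0;19.1 4.6 -1 0.007 0 0 0;19.1 4.6 -1 0.007 0 0 0;19.1 4.6 -1 0.007 0 0 0;19.1 4.6 -1 0.007 0 0 0"

```text
t: 2.4
position: [0.5063, 0.2713, 0.0911]
eef_rot: [0.67, 0.229, 0.669, -0.227]
wrist_force: [0.7, 0.4, 0.1]
width: 0.0
```

```bash
python3 - <<'E'
from h import *
move(fx(64,50,90),A); print(infix(bot.state()["position"]),bot.state()["width"])
grab("c",("wrist",))
E
```

```text
t 2.4 shift cm [ 0.12 -0.1   8.55] rv [-0.002  0.001 -0.004]
[-21.5  51.1  91.1] 0.00025407383806813773
```

View pics/c_wrist.png

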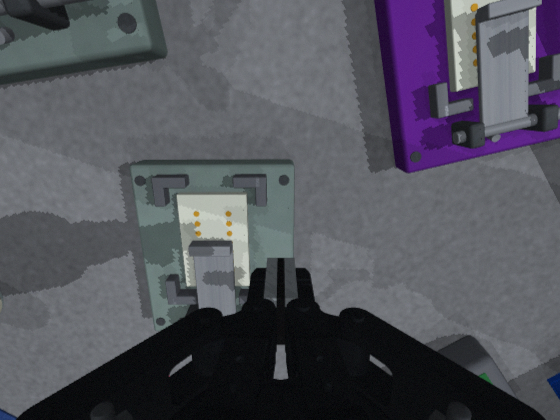

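servo_tool:
  targets: "0 -0.1 1.5 0 0 0 0;0 -0.1 2.5 0 0 0 0;0 -0.1 3.5 0 0 0 0;0 -0.1 4.5 0 0 0 0;0 -0.1 5.5 0 0 0 0;0 -0.1 6.5 0 0 0 0;0 -0.1 7.5 0 0 0 0;0 -0.1 8.5 0 0 0 0"

```text
t: 3.25
position: [0.5723, 0.2162, 0.0888]
eef_rot: [0.669, 0.228, 0.669, -0.228]
wrist_force: [0.7, 0.5, 0.4]
width: 0.001
```

servo_tool:
  targets: "0 0 0 0 0 0 0;0 0 0 0 0 0 0;-5 0 0 0 0 0 0;-11 0 -2 0 0 0 8.5;-16 -4 -6 0 0 0 8.5;-16 -4 -6 0 0 0 8.5;-16 -4 -6 0 0 0 8.5"

```text
t: 3.95
position: [0.499, 0.2238, 0.2533]
eef_rot: [0.67, 0.23, 0.669, -0.225]
wrist_force: [0.3, 0.2, 0.6]
width: 0.683
```

```bash
python3 - <<'E'
from h import *
print(infix(bot.state()["position"]),bot.state()["width"])
r=grab("d",("wrist","side"))
cv2.imwrite("pics/d_z.png",cv2.resize(r["side"]["frame"][220:310,225:335],None,fx=5,fy=5))
E
```

```text
[  1.6   9.  253.3] 0.6827488684437286
```

View pics/d_wrist.png

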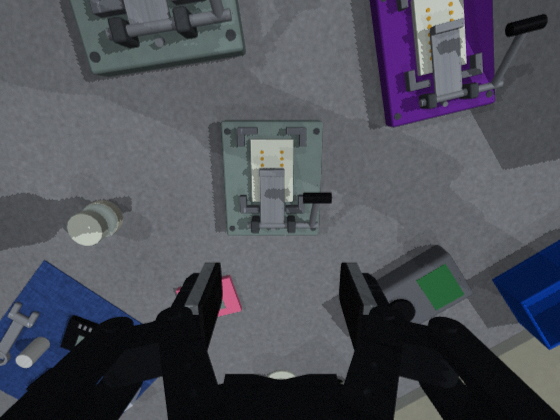

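View pics/d_z.png

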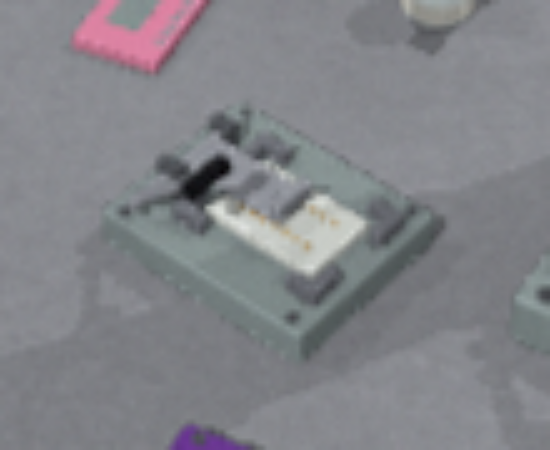

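```bash
python3 - <<'E'
from h import *
move(fx(-24,50,78),A); print(infix(bot.state()["position"]),bot.state()["width"])
E
```

```text
t 4.05 shift cm [17.15  4.13 -2.68] rv [-0.002 -0.    -0.002]
[  2.8   8.3 249.4] 0.8429565337868413
```

servo_tool:
  targets: "6 4.1 -2.7 0 0 0 0;6 4.1 -2.7 0 0 0 0;10 4.1 -2.7 0 0 0 0;16 4.1 -2.7 0 0 0 0;17.2 4.1 -2.7 0 0 0 0;17.2 4.1 -2.7 0 0 0 0;17.2 4.1 -2.7 0 0 0 0"

```text
t: 4.75
position: [0.5037, 0.2703, 0.0761]
eef_rot: [0.669, 0.228, 0.669, -0.229]
wrist_force: [0.4, -0.5, 0.3]
width: 0.001
```

```bash
python3 - <<'E'
from h import *
st=bot.state(); print(infix(st["position"]),st["width"]); move(fx(12,50,78),A); move(fx(64,50,82),A)
E
```

```text
[-23.   48.7  76.1] 0.000634757958817752
t 4.75 shift cm [-0.19  0.14  3.5 ] rv [-0.004  0.     0.002]
t 4.75 shift cm [-0.59  0.16  8.7 ] rv [-0.004  0.     0.002]
```

Push in smaller parts, watching the force.

servo_tool:
  targets: "-0.2 0.1 1.2 0 0 0 0;-0.2 0.1 2.4 0 0 0 0;-0.2 0.1 3.5 0 0 0 0;-0.2 0.1 4.5 0 0 0 0;-0.3 0.1 5 0 0 0 0"

```text
t: 5.25
position: [0.5451, 0.2394, 0.0803]
eef_rot: [0.669, 0.229, 0.669, -0.229]
wrist_force: [-0.6, -0.7, -0.5]
width: -0.001
```

```bash
python3 - <<'E'
from h import *
st=bot.state(); print(infix(st["position"]),np.round(st["wrist_force"],2))
r=grab("e",("scene","side"))
a=cv2.resize(r["side"]["frame"][190:310,225:335],None,fx=4,fy=4)
b=cv2.resize(r["scene"]["frame"][130:250,270:370],None,fx=4,fy=4)
cv2.imwrite("pics/e_z.png",np.hstack([a[:480],b[:480]])[:, :800])
E
```

```text
[28.7 49.5 80.3] [-0.59 -0.68 -0.54]
```

View pics/e_z.png

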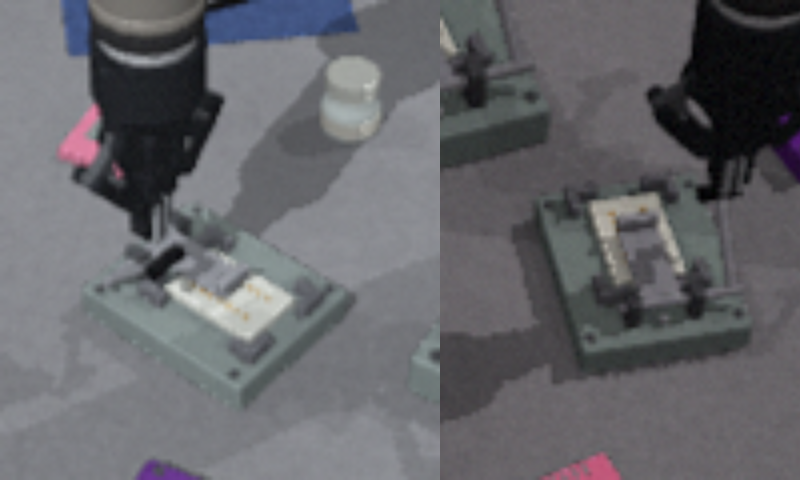

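```bash
python3 - <<'E'
from h import *
r=pickle.load(open("e.pkl","rb")); st=bot.state()
for n in ("side","scene"):
    d=r[n]; P=cloud(d); print(n,"tcp",proj(d,st["position"]),"bar",proj(d,fx(18,50,90)))
    im=d["frame"].copy(); 
    u,v=proj(d,st["position"]); u0,v0=int(u)-30,int(v)-35
    a=cv2.resize(im[v0:v0+60,u0:u0+60],None,fx=8,fy=8,interpolation=cv2.INTER_NEAREST)
    for p,c in ((st["position"],(0,0,255)),(fx(18,50,90),(0,255,0))):
        q=(proj(d,p)-[u0,v0]+.5)*8; cv2.circle(a,tuple(int(t) for t in q),4,c,-1)
    cv2.imwrite(f"pics/e1_{n}.png",a)
    m=np.zeros(P.shape[:2],bool); m[v0:v0+60,u0:u0+60]=1
    f=P.reshape(-1,3); 
    k=m&(d["frame"].max(2)<60)&(P[...,2]>.06)&(P[...,2]<.13)
    for z0 in range(60,130,8):
        kk=k&(P[...,2]*1e3>=z0)&(P[...,2]*1e3<z0+8)
        if kk.sum(): print(z0,kk.sum(),[infix(np.percentile(P[kk],p,axis=0)) for p in (50,)])
E
cd pics; python3 -c "
import cv2,numpy as np
cv2.imwrite('e2.png',np.hstack([cv2.imread('e1_side.png'),cv2.imread('e1_scene.png')])[:, :960][:, ::1]) if 0 else cv2.imwrite('e2.png',cv2.resize(np.hstack([cv2.imread('e1_side.png'),cv2.imread('e1_scene.png')]),(800,400)))"
```

```text
side tcp [263.34918634 255.69552975] bar [265.94247777 254.90198836]
84 13 [array([16.1, 52.8, 88.9])]
92 23 [array([15.1, 53.4, 95.1])]
100 1 [array([ 13.2,  67.2, 101.8])]
108 2 [array([ 27. ,  57.6, 112.3])]
116 10 [array([ 29.7,  60.1, 121.2])]
124 6 [array([ 27. ,  61.2, 128.1])]
scene tcp [340.00539138 183.25548278] bar [339.50732213 178.25186964]
84 7 [array([20.4, 47.8, 90.2])]
92 14 [array([18.1, 40.7, 94.8])]
100 3 [array([ 17.8,  41.5, 100.2])]
108 6 [array([ 36.3,  47.3, 113.3])]
116 13 [array([ 34.4,  42.8, 122.3])]
124 9 [array([ 33.5,  44.8, 127. ])]
```

View pics/e2.png

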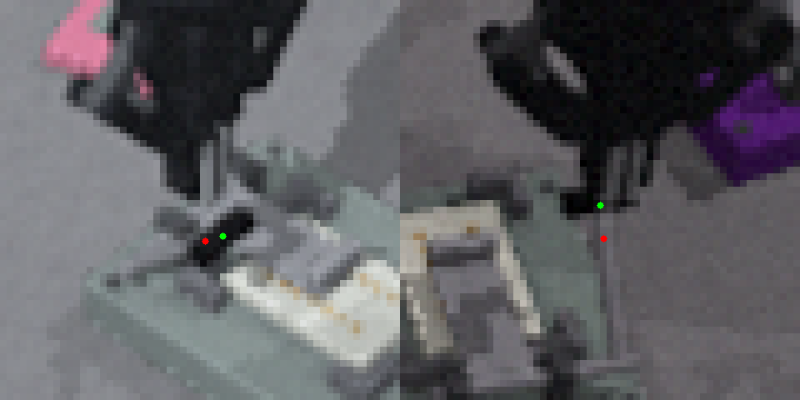

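```bash
python3 - <<'E'
from h import *
st=bot.state(); r=grab("f",("wrist",)); d=r["wrist"]; R=Q(st["eef_rot"])
P=cloud(d); T=((P.reshape(-1,3)-st["position"])@R).reshape(P.shape)*1e3
k=(d["depth"]>0)&(T[...,0]>-75)&(T[...,0]<12)&(abs(T[...,1])<60)&(abs(T[...,2])<40)
for v in range(240,420,6):
    row=T[v][k[v]]
    if len(row): print(v,len(row),np.round(np.percentile(row,[5,50,95],axis=0)).tolist())
E
```

```text
240 57 [[-15.0, -13.0, -13.0], [-15.0, -0.0, -13.0], [-13.0, 13.0, -12.0]]
246 57 [[-16.0, -13.0, -10.0], [-15.0, -0.0, -9.0], [-14.0, 13.0, -9.0]]
252 13 [[-6.0, -3.0, -2.0], [-5.0, -0.0, -1.0], [-1.0, 3.0, 1.0]]
258 28 [[-31.0, -6.0, -11.0], [-30.0, -0.0, -10.0], [-29.0, 6.0, -10.0]]
264 28 [[-37.0, -6.0, -11.0], [-37.0, -0.0, -10.0], [-35.0, 5.0, -10.0]]
270 52 [[-43.0, -11.0, -11.0], [-42.0, -0.0, -10.0], [-34.0, 10.0, -6.0]]
276 60 [[-48.0, -13.0, -11.0], [-44.0, -0.0, -8.0], [-40.0, 12.0, -6.0]]
282 62 [[-53.0, -12.0, -11.0], [-51.0, -0.0, -10.0], [-45.0, 12.0, -6.0]]
288 64 [[-57.0, -12.0, -11.0], [-54.0, -0.0, -8.0], [-50.0, 12.0, -6.0]]
294 66 [[-62.0, -13.0, -11.0], [-60.0, -0.0, -10.0], [-54.0, 12.0, -6.0]]
300 68 [[-69.0, -12.0, -13.0], [-66.0, -0.0, -11.0], [-61.0, 11.0, -8.0]]
306 75 [[-73.0, -13.0, -13.0], [-71.0, -0.0, -12.0], [-64.0, 12.0, -7.0]]
312 111 [[-75.0, -27.0, -12.0], [-74.0, -1.0, -11.0], [-64.0, 26.0, -4.0]]
318 43 [[-72.0, -21.0, -7.0], [-71.0, -0.0, -6.0], [-63.0, 20.0, -1.0]]
324 36 [[-74.0, -20.0, -7.0], [-74.0, -0.0, -6.0], [-64.0, 20.0, 2.0]]
330 14 [[-74.0, -3.0, -4.0], [-65.0, -0.0, 4.0], [-63.0, 2.0, 5.0]]
336 14 [[-74.0, -3.0, -1.0], [-64.0, -0.0, 7.0], [-63.0, 2.0, 8.0]]
342 17 [[-75.0, -3.0, 1.0], [-72.0, -1.0, 4.0], [-63.0, 2.0, 11.0]]
348 9 [[-75.0, -3.0, 3.0], [-74.0, 1.0, 4.0], [-72.0, 3.0, 6.0]]
354 8 [[-75.0, -4.0, 6.0], [-74.0, -3.0, 7.0], [-72.0, 2.0, 9.0]]
360 2 [[-73.0, -2.0, 11.0], [-73.0, -0.0, 11.0], [-73.0, 1.0, 11.0]]
```

View pics/f_wrist.png

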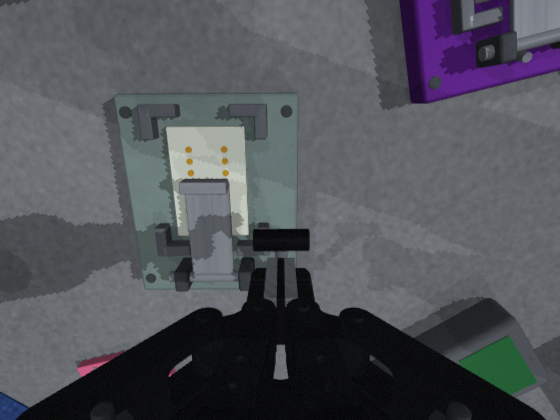

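```bash
python3 - <<'E'
from h import *
st=bot.state(); r=pickle.load(open("f.pkl","rb")); d=r["wrist"]; R=Q(st["eef_rot"])
P=cloud(d); T=((P.reshape(-1,3)-st["position"])@R).reshape(P.shape)*1e3
for v in range(250,264,1): print(v,[np.round(T[v,u]).astype(int).tolist() for u in (272,276,279,283,288)])
# plane z tool=-11..: lowest pixel
for n in ("side","scene"):
    d=pickle.load(open("e.pkl","rb"))[n]
    # intersect tip pixel rays with vertical line through TCP
    for uvs in ([(263,v) for v in range(245,256)] if n=="side" else [(340,v) for v in range(172,184)]):
        e,q=ray(d,*uvs); p=np.array(st["position"])
        # closest z on vertical line
        t=((p-e)[:2]@q[:2])/(q[:2]@q[:2]); print(n,uvs,"z",round((e+q*t)[2]*1e3,1),d["frame"][uvs[1],uvs[0]-3:uvs[0]+4].max(1))
E
```

```text
250 [[-14, -5, -5], [-13, -3, -5], [-14, -1, -6], [-13, 1, -5], [-13, 4, -5]]
251 [[55, -7, 29], [-5, -3, 0], [-8, -1, -2], [-7, 1, -1], [55, 5, 29]]
252 [[55, -7, 29], [-3, -3, 1], [-6, -1, 0], [-6, 1, 0], [56, 5, 30]]
253 [[55, -7, 30], [-3, -3, 2], [-5, -1, 1], [-4, 1, 1], [55, 5, 30]]
254 [[54, -7, 31], [-1, -3, 4], [-4, -1, 2], [-2, 1, 3], [54, 5, 30]]
255 [[55, -7, 32], [1, -3, 5], [-3, -1, 3], [-2, 1, 3], [54, 5, 31]]
256 [[54, -7, 32], [2, -3, 6], [0, -1, 5], [0, 1, 5], [54, 5, 32]]
257 [[55, -7, 34], [3, -3, 7], [1, -1, 6], [0, 1, 6], [54, 5, 33]]
258 [[-30, -5, -9], [-30, -3, -9], [-30, -1, -9], [-31, 1, -9], [-30, 3, -9]]
259 [[-32, -5, -10], [-31, -3, -9], [-32, -1, -9], [-31, 1, -9], [-32, 3, -9]]
260 [[-33, -5, -9], [-33, -3, -9], [-32, -1, -9], [-33, 1, -9], [-33, 3, -9]]
261 [[-34, -4, -9], [-34, -3, -9], [-34, -1, -9], [-35, 1, -10], [-35, 3, -10]]
262 [[-35, -4, -9], [-35, -3, -9], [-35, -1, -9], [-34, 1, -9], [-34, 3, -9]]
263 [[-36, -4, -9], [-36, -3, -10], [-37, -1, -10], [-35, 1, -9], [-36, 3, -10]]
side (263, 245) z 121.6 [ 38  28  36 131 128  67 104]
side (263
[... 417 characters left out ...]
9]
side (263, 254) z 87.6 [ 66  62  84 109  74  35  28]
side (263, 255) z 83.7 [79 92 80 48 32 28 25]
scene (340, 172) z 123.7 [ 0  8  9 19 53 73 49]
scene (340, 173) z 119.8 [33 13 17 29 54 72 48]
scene (340, 174) z 115.9 [42  6  6 27 63 65 32]
scene (340, 175) z 112.0 [55 12 14 34 69 65 28]
scene (340, 176) z 108.1 [28  8 11 34 72 65 25]
scene (340, 177) z 104.2 [12  7 27 57 72 50 33]
scene (340, 178) z 100.2 [10  3 12 43 52 29 13]
scene (340, 179) z 96.3 [ 1  6 28 49 63 40 64]
scene (340, 180) z 92.3 [ 70  77  69  99 102  86  90]
scene (340, 181) z 88.3 [ 94  91  80 107 106  90  95]
scene (340, 182) z 84.2 [ 99  88  77 101  99  86  94]
scene (340, 183) z 80.2 [114  86  75  96 101  88  97]
```

```bash
python3 - <<'E'
from h import *
st=bot.state(); print(infix(st["position"]),np.round(st["wrist_force"],2)); move(fx(-18,50,58),A)
E
```

```text
[27.  49.7 80. ] [0.06 0.2  0.1 ]
t 5.4 shift cm [ 2.2   0.01 -4.5 ] rv [-0.004 -0.    -0.   ]
```

servo_tool:
  targets: "-0.5 0 -2 0 0 0 0;-0.5 0 -4.5 0 0 0 0;-0.5 0 -4.5 0 0 0 0;2.2 0 -4.5 0 0 0 0;2.2 0 -4.5 0 0 0 0;2.2 0 -4.5 0 0 0 0;2.2 0 -4.5 0 0 0 0"

```text
t: 6.1
position: [0.5089, 0.2684, 0.0587]
eef_rot: [0.669, 0.229, 0.669, -0.228]
wrist_force: [-0.1, -0.3, 0.5]
width: -0.002
```

servo_tool:
  targets: "0 0 1 0 0 0 0;0 0 2 0 0 0 0;0 0 3 0 0 0 0;0 0 4 0 0 0 0"

```text
t: 6.5
position: [0.5395, 0.245, 0.058]
eef_rot: [0.669, 0.229, 0.67, -0.228]
wrist_force: [-2.3, 3.0, -0.4]
width: -0.002
```

```bash
python3 - <<'E'
from h import *
st=bot.state(); print(infix(st["position"]),np.round(st["wrist_force"],2)); r=grab("g",("wrist",))
E
```

```text
[20.8 50.5 58. ] [-2.31  2.99 -0.36]
```

View pics/g_wrist.png

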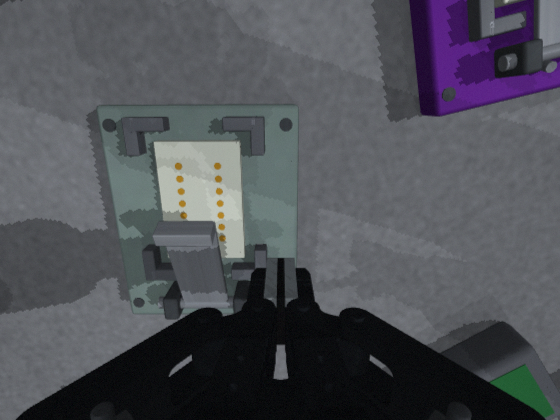

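servo_tool:
  targets: "0 0 1 0 0 0 0;0 0 2 0 0 0 0;0 0 3 0 0 0 0;0 0 3.8 0 0 0 0;0 0 4.6 0 0 0 0;0 0 4.6 0 0 0 0;0 0 4.6 0 0 0 0"

```text
t: 7.25
position: [0.5762, 0.2154, 0.0578]
eef_rot: [0.669, 0.228, 0.669, -0.229]
wrist_force: [-0.0, -0.7, -0.5]
width: -0.001
```

servo_tool:
  targets: "-5 0 -0.5 0 0 0 0;-10 0 -3 0 0 0 0;-15 -5 -6 0 0 0 0;-18 -8 -10 0 0 0 8.5;-18 -8 -14 0 0 0 8.5;-18 -8 -14 0 0 0 8.5;-18 -8 -14 0 0 0 8.5"

```text
t: 7.95
position: [0.4138, 0.2405, 0.2393]
eef_rot: [0.67, 0.228, 0.67, -0.225]
wrist_force: [1.0, 1.1, 0.8]
width: 0.676
```

```bash
python3 - <<'E'
from h import *
st=bot.state(); print(infix(st["position"]),np.round(st["wrist_force"],2)); r=grab("i",("wrist",))
E
```

```text
[-76.1 -29.6 239.3] [1.02 1.07 0.76]
```

View pics/i_wrist.png

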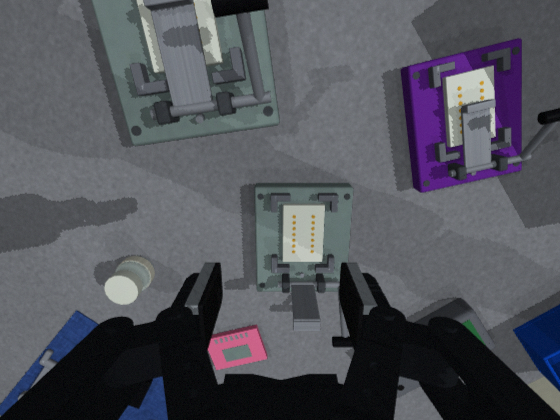

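```bash
python3 m2.py i 250 178 355 300 2>&1 | tail -8; python3 - <<'E'
from h import *
move([.53,-.175,.24],-64)
E
```

```text
ret = um.true_divide(
m2.py:18: RuntimeWarning: Mean of empty slice.
  o=np.array(b[0])-15*x; print("yang",ang,"origin",o,"bar in fix",(P[bl].mean(0)[:2]*1000-o)@x,(P[bl].mean(0)[:2]*1000-o)@y)
base cloud [503.9 208.5] [124.  150.2] 52.57 0.025654708672826876
bar 0 [nan nan nan] [nan nan nan]
yang 52.572975158691406 origin [491.95804385 217.62171978] bar in fix nan nan
white ((492.50225830078125, 217.2869873046875), (51.0545654296875, 76.76408386230469), 52.58614730834961) 0.033070170352453604
t 8.0 shift cm [ -0.2  -25.9   34.29] rv [ 2.034e+00 -2.000e-03 -1.000e-03]
```

servo_tool:
  targets: "-0.2 -4 5 0.15 0 0 8.5;-0.2 -7 9 0.3 0 0 8.5;-0.2 -10 13 0.45 0 0 8.5;-0.2 -13 17 0.6 0 0 8.5;-0.2 -16 21 0.75 0 0 8.5;-0.2 -19 25 0.9 0 0 8.5;-0.2 -22 29 1.05 0 0 8.5;-0.2 -25.9 34.3 1.2 0 0 8.5"

```text
t: 8.8
position: [0.5217, -0.1512, 0.2396]
eef_rot: [-0.422, -0.568, -0.421, 0.568]
wrist_force: [-0.1, 1.5, -0.6]
width: 0.998
```

servo_tool:
  targets: "0 0 0 0.84 0 0 8.5;0 0 0 0.84 0 0 8.5;0 0 0 0.84 0 0 8.5;0 0 0 0.84 0 0 8.5;0 0 0 0.84 0 0 8.5;0 0 0 0.84 0 0 8.5;0 0 0 0.84 0 0 8.5"

```text
t: 9.5
position: [0.5213, -0.1491, 0.2393]
eef_rot: [-0.156, -0.689, -0.155, 0.69]
wrist_force: [-0.0, -0.5, 0.0]
width: 0.993
```

```bash
python3 - <<'E'
from h import *
st=bot.state(); print(st["position"],np.round(st["wrist_force"],2)); r=grab("j",("wrist",)); move([.53,-.175,.24],-64)
E
```

```text
[ 0.521281   -0.14910718  0.23928908] [-0.02 -0.53  0.05]
t 9.55 shift cm [-0.06  2.73  0.34] rv [-0.009  0.002 -0.001]
```

View pics/j_wrist.png

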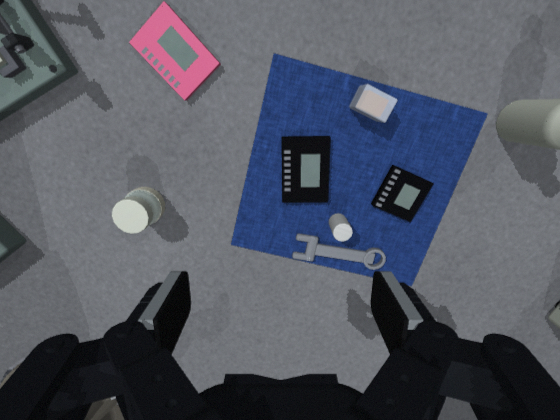

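```bash
cat > m3.py <<'E'
from h import *
import sys
tag=sys.argv[1]; x0,y0,x1,y1=map(int,sys.argv[2:6]); z=float(sys.argv[6])
d=pickle.load(open(tag+".pkl","rb"))["wrist"]; P=cloud(d)
hsv=cv2.cvtColor(d["frame"],cv2.COLOR_BGR2HSV)
m=np.zeros(P.shape[:2],bool); m[y0:y1,x0:x1]=1
mm=m&(d["frame"][...,0]<45)
mm=cv2.morphologyEx(mm.astype(np.uint8),cv2.MORPH_CLOSE,np.ones((9,9)))
cs,_=cv2.findContours(mm,cv2.RETR_EXTERNAL,cv2.CHAIN_APPROX_NONE); c=max(cs,key=cv2.contourArea)
p=np.array([onplane(d,*q[0],z)[:2] for q in c])*1000
print(cv2.minAreaRect(p.astype(np.float32)), "depth z",np.median(P[mm>0][:,2]),cv2.boundingRect(c))
E
python3 m3.py j 270 125 340 212 0.012
```

```text
((537.1112670898438, -177.87588500976562), (83.98467254638672, 59.175296783447266), 25.466291427612305) depth z 0.011493263189628011 (282, 136, 49, 67)
```

```bash
python3 - <<'E'
from h import *
st=bot.state(); d=pickle.load(open("j.pkl","rb"))["wrist"]; R=Q(st["eef_rot"])
P=cloud(d); T=((P.reshape(-1,3)-st["position"])@R).reshape(P.shape)*1e3
for v in range(268,300,3): print(v,[np.round(T[v,u]).astype(int).tolist() for u in (160,172,182,378,388,398)])
move([.537,-.178,.10],-64.5)
E
```

```text
268 [[239, -172, 142], [239, -155, 142], [239, -140, 142], [230, 138, 138], [240, 156, 143], [239, 170, 143]]
271 [[238, -172, 146], [240, -156, 147], [240, -141, 148], [238, 141, 147], [240, 156, 148], [237, 170, 146]]
274 [[241, -174, 153], [-45, -47, -10], [-46, -42, -11], [-45, 44, -10], [-46, 48, -11], [238, 171, 152]]
277 [[240, -174, 157], [-48, -46, -11], [-47, -42, -10], [-47, 43, -10], [-48, 47, -11], [239, 171, 157]]
280 [[241, -175, 163], [-50, -45, -10], [-48, -41, -9], [-46, 44, -8], [-50, 46, -10], [238, 172, 162]]
283 [[-45, -52, -6], [-53, -44, -11], [-48, -42, -8], [-48, 43, -7], [-53, 46, -11], [-53, 50, -11]]
286 [[-49, -51, -7], [-55, -43, -11], [-49, -41, -7], [-47, 44, -6], [-56, 44, -11], [-56, 49, -11]]
289 [[-57, -48, -11], [-58, -42, -11], [-48, -42, -5], [-48, 43, -5], [-57, 44, -11], [-169, 1, -81]]
292 [[-60, -47, -11], [-59, -42, -11], [-49, -42, -4], [-48, 43, -3], [-59, 44, -10], [-60, 47, -11]]
295 [[-62, -46, -11], [-61, -41, -10], [-50, -42, -3], [-48, 44, -2], [-61, 43, -10], [-62, 46, -11]]
298 [[-64, -45, -11], [-61, -42, -9], [-51, -41, -2], [-49, 44, 0], [-60, 43, -8], [-64, 46, -11]]
t 9.55 shift cm [13.94  3.29 -0.19] rv [-0.     0.002 -0.001]
```

servo_tool:
  targets: "4.9 3.3 -0.2 0 0 0 7.8;9.8 3.3 -0.2 0 0 0 7.8;13.9 3.3 -0.2 0 0 0 7.8;16.9 3.3 -0.2 0 0 0 7.8;16.9 3.3 -0.2 0 0 0 7.8;16.9 3.3 -0.2 0 0 0 7.8"

```text
t: 10.15
position: [0.5376, -0.1777, 0.0713]
eef_rot: [-0.156, -0.69, -0.155, 0.69]
wrist_force: [0.8, 0.9, 1.5]
width: 0.912
```

```bash
python3 - <<'E'
from h import *
st=bot.state(); print(st["position"],np.round(st["wrist_force"],2),st["width"]); r=grab("k",("wrist",)); move([.537,-.178,-.03],-64.5)
E
python3 m3.py k 200 80 360 270 0.012
```

```text
[ 0.53756191 -0.1776551   0.07126472] [0.82 0.9  1.49] 0.9121288631894652
t 10.2 shift cm [10.24 -0.08  0.17] rv [-0.001 -0.002 -0.002]
((537.2970581054688, -177.2689208984375), (83.861328125, 59.16851806640625), 25.77841567993164) depth z 0.011459505483912918 (238, 162, 82, 105)
```

View pics/k_wrist.png

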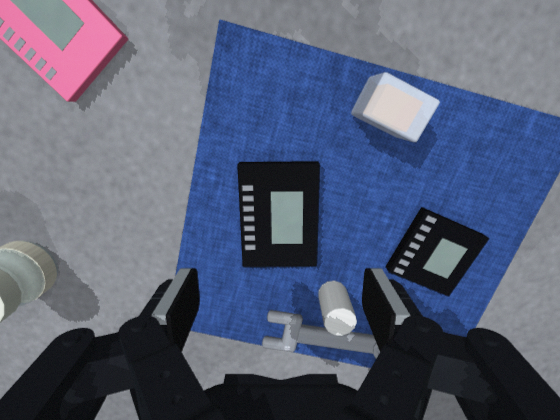

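servo_tool:
  targets: "4 -0.1 0.1 0 0 0 7.6;7 -0.1 0.1 0 0 0 7.6;8.2 -0.1 0.1 0 0 0 7.6;9.2 -0.1 0.1 0 0 0 7.6;9.2 -0.1 0.1 0 0 0 7.6"

```text
t: 10.7
position: [0.5367, -0.1764, -0.0206]
eef_rot: [0.156, 0.69, 0.156, -0.689]
wrist_force: [-0.0, -0.1, 0.3]
width: 0.891
```

```bash
python3 - <<'E'
from h import *
st=bot.state(); print(st["position"],np.round(st["wrist_force"],2),st["width"]); r=grab("l",("wrist","side")); move([.5372,-.1775,-.03],-64.4)
cv2.imwrite("pics/l_z.png",cv2.resize(r["side"]["frame"][120:220,220:340],None,fx=6,fy=6))
E
```

```text
[ 0.53672303 -0.17644373 -0.02057391] [-0.01 -0.14  0.33] 0.8912332998266349
t 10.8 shift cm [1.03 0.05 0.04] rv [-0.003 -0.002 -0.002]
```

View pics/l_wrist.png

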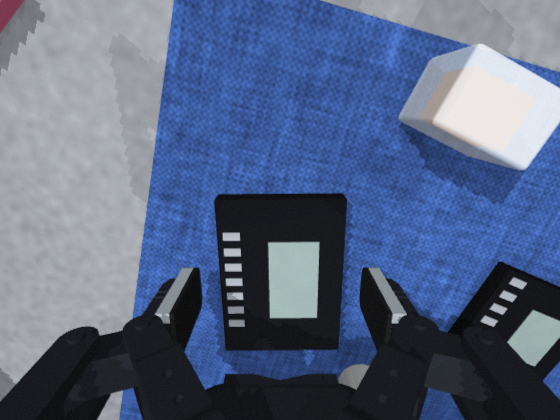

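View pics/l_z.png

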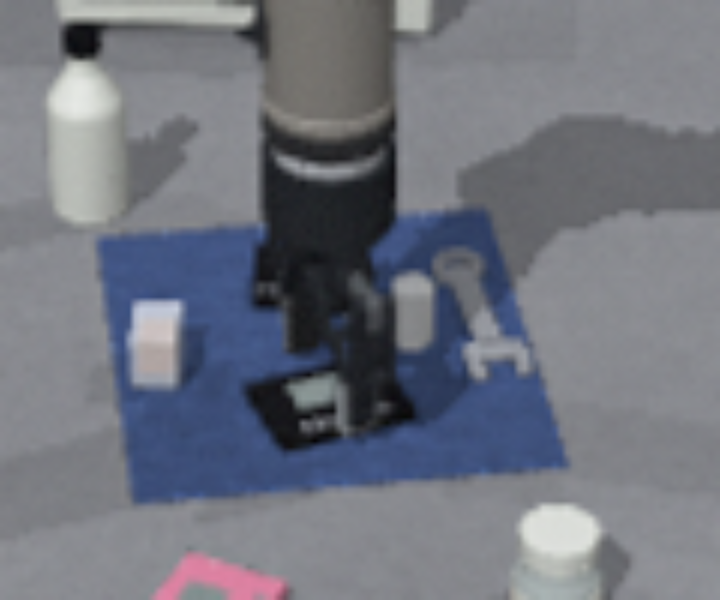

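servo_tool:
  targets: "0.5 0 0 0 0 0 7.5;1 0 0 0 0 0 7.5;1 0 0 0 0 0 7.5"

```text
t: 11.1
position: [0.5357, -0.176, -0.0315]
eef_rot: [-0.156, -0.69, -0.156, 0.69]
wrist_force: [0.5, -0.6, -0.0]
width: 0.88
```

servo_tool:
  targets: "0 0 0 0 0 0 5.5;0 0 0 0 0 0 5.5;0 0 0 0 0 0 5.5;0 0 0 0 0 0 5.5;0 0 0 0 0 0 5.5"
  force: 40

```text
t: 11.6
position: [0.5373, -0.1773, -0.0295]
eef_rot: [0.156, 0.691, 0.155, -0.689]
wrist_force: [-1.0, -0.5, 8.7]
width: 0.69
```

```bash
python3 - <<'E'
from h import *
st=bot.state(); print(st["position"],np.round(st["wrist_force"],2),st["width"]); r=grab("m",("wrist",)); d=r["wrist"]; R=Q(st["eef_rot"])
P=cloud(d); T=((P.reshape(-1,3)-st["position"])@R).reshape(P.shape)*1e3
for v in range(262,292,4): print(v,[np.round(T[v,u]).astype(int).tolist() for u in (190,200,205,210,350,355,362)])
E
```

```text
[ 0.53725975 -0.17731907 -0.02951183] [-0.99 -0.53  8.66] 0.6904581402995763
262 [[-30, -43, -8], [-30, -38, -9], [-30, -36, -9], [-31, -33, -9], [-31, 34, -9], [-31, 37, -9], [-30, 40, -9]]
266 [[-31, -43, -7], [-32, -38, -7], [-39, -34, -11], [-37, -32, -10], [-38, 33, -10], [-38, 35, -11], [-31, 40, -7]]
270 [[-30, -43, -4], [-31, -38, -5], [-42, -33, -11], [-42, -31, -11], [-43, 32, -11], [-42, 34, -11], [-29, 41, -4]]
274 [[-31, -43, -3], [-45, -35, -10], [-45, -32, -10], [-46, -30, -11], [-46, 31, -11], [-46, 33, -11], [-46, 36, -11]]
278 [[-42, -40, -7], [-49, -34, -10], [-50, -31, -11], [-49, -29, -11], [-49, 31, -11], [-48, 33, -10], [-48, 36, -10]]
282 [[-46, -39, -7], [-52, -33, -11], [-53, -31, -11], [-52, -29, -11], [-50, 30, -9], [-52, 32, -10], [-52, 35, -11]]
286 [[-48, -39, -6], [-56, -32, -11], [-55, -30, -11], [-53, -29, -9], [-51, 30, -8], [-55, 31, -10], [-55, 34, -11]]
290 [[-52, -37, -7], [-58, -31, -11], [-57, -30, -10], [-54, -28, -8], [-51, 30, -6], [-58, 30, -11], [-58, 33, -11]]
```

View pics/m_wrist.png

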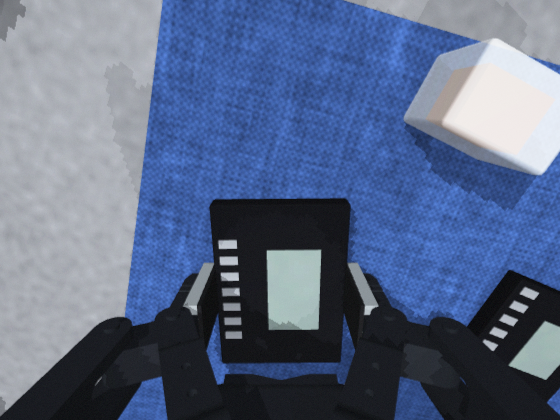

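servo_tool:
  targets: "-2 0 0 0 0 0 5.5;-5 0 0 0 0 0 5.5;-8 0 0 0 0 0 5.5;-12 0 0 0 0 0 5.5;-18 0 0 0 0 0 5.5;-18 0 0 0 0 0 5.5"

```text
t: 12.25
position: [0.5391, -0.1783, 0.1542]
eef_rot: [0.157, 0.693, 0.154, -0.687]
wrist_force: [0.3, -0.1, -0.9]
width: 0.689
```

```bash
python3 - <<'E'
from h import *
st=bot.state(); print(st["position"],np.round(st["wrist_force"],2),st["width"]); move(fx(0,0,150),A,st)
E
```

```text
[ 0.53910503 -0.17830884  0.15416554] [ 0.3  -0.11 -0.91] 0.6886078832470865
t 12.25 shift cm [  0.3  -37.78 -12.74] rv [-2.044e+00  1.000e-03 -1.100e-02]
```

servo_tool:
  targets: "0 -4.5 -1.5 -0.14 0 0 5.5;0 -9 -3 -0.28 0 0 5.5;0 -13.5 -4.5 -0.42 0 0 5.5;0 -18 -6 -0.56 0 0 5.5;0 -22.5 -7.5 -0.7 0 0 5.5;0 -27 -9 -0.84 0 0 5.5;0 -31.5 -10.6 -0.98 0 0 5.5;0 -36 -12 -1.12 0 0 5.5"

```text
t: 13.05
position: [0.4888, 0.2021, 0.1484]
eef_rot: [-0.5, -0.5, -0.5, 0.5]
wrist_force: [1.1, 0.4, -1.1]
width: 0.692
```

```bash
python3 - <<'E'
from h import *
st=bot.state(); print(st["position"],np.round(st["wrist_force"],2),st["width"]); move(fx(0,0,150),A,st)
E
```

```text
[0.48883563 0.20212651 0.1484493 ] [ 1.1   0.44 -1.09] 0.6917839521571509
t 13.05 shift cm [-0.15  0.33 -1.55] rv [-0.917 -0.     0.   ]
```

servo_tool:
  targets: "-0.2 0.3 -1.5 -0.15 0 0 5.5;-0.2 0.3 -1.5 -0.3 0 0 5.5;-0.2 0.3 -1.5 -0.45 0 0 5.5;-0.2 0.3 -1.5 -0.6 0 0 5.5;-0.2 0.3 -1.5 -0.75 0 0 5.5;-0.2 0.3 -1.5 -0.917 0 0 5.5;-0.2 0.3 -1.5 -0.917 0 0 5.5;-0.2 0.3 -1.5 -0.917 0 0 5.5"

```text
t: 13.85
position: [0.4925, 0.215, 0.1504]
eef_rot: [0.668, 0.23, 0.669, -0.231]
wrist_force: [0.3, -0.6, -0.4]
width: 0.684
```

```bash
python3 - <<'E'
from h import *
st=bot.state(); print(infix(st["position"]),np.round(st["wrist_force"],2),st["width"]); move(fx(0,0,150),A,st); r=grab("n",("wrist","side","scene"))
a=cv2.resize(r["side"]["frame"][190:310,225:335],None,fx=4,fy=4)
b=cv2.resize(r["scene"]["frame"][130:250,270:360],None,fx=4,fy=4)
cv2.imwrite("pics/n_z.png",np.hstack([a[:480],b[:480]]))
E
```

```text
[  1.8  -1.9 150.4] [ 0.27 -0.58 -0.37] 0.683898146143319
t 13.85 shift cm [ 0.04  0.19 -0.19] rv [-0.009 -0.     0.001]
```

View pics/n_wrist.png

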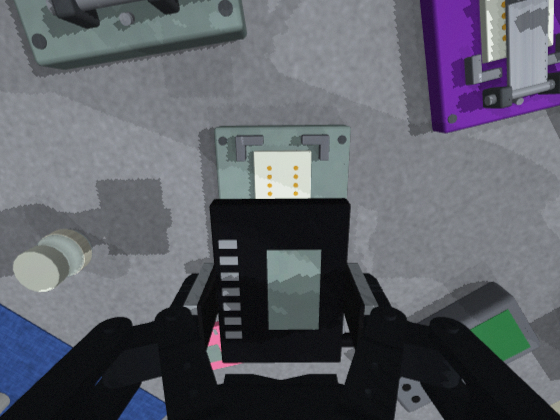

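View pics/n_z.png

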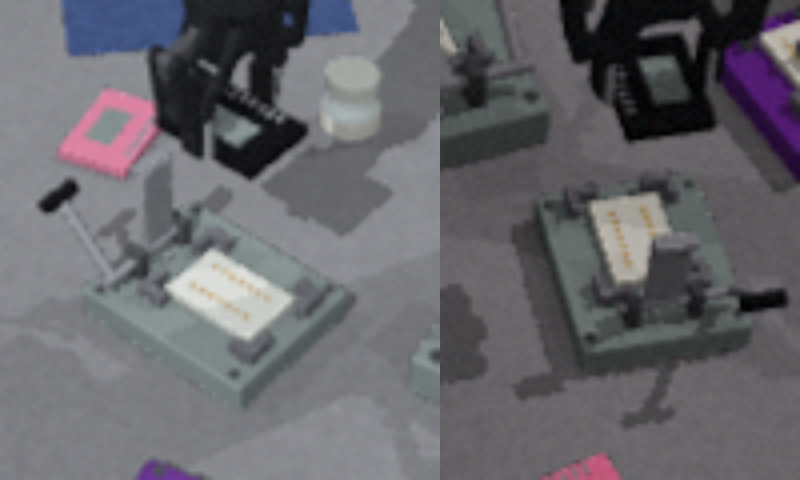

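```bash
python3 - <<'E'
from h import *
st=bot.state(); d=pickle.load(open("n.pkl","rb"))["wrist"]; R=Q(st["eef_rot"])
P=cloud(d); T=((P.reshape(-1,3)-st["position"])@R).reshape(P.shape)*1e3
k=np.zeros(P.shape[:2],bool); k[195:370,205:355]=1
ks=k&(T[...,0]<-38)&(T[...,0]>-45)
k2=np.zeros_like(k); k2[200:262,205:355]=1; print("mod top toolx",np.median(T[k2&(T[...,0]<-20)&(T[...,0]>-60)][:,0]))
# edges
for v in (215,225,235,245,255):
    us=[u for u in range(200,360) if -60<T[v,u,0]<-20]; print(v,us[0],us[-1],np.round(T[v,us[0]],1),np.round(T[v,us[-1]],1))
for u in (235,260,300,330):
    vs=[v for v in range(180,375) if -60<T[v,u,0]<-20]; print(u,vs[0],vs[-1],np.round(T[vs[0],u],1),np.round(T[vs[-1],u],1))
m=T[k&(T[...,0]<-37)&(T[...,0]>-46)&(abs(T[...,1])<27)]
print("tilt fit",np.linalg.lstsq(np.c_[m[:,1:],np.ones(len(m))],m[:,0],rcond=None)[0])
E
```

```text
mod top toolx -40.75159143074873
215 210 349 [-40.3 -30.7 -35.9] [-40.4  28.6 -35.8]
225 211 349 [-41.1 -30.4 -31.6] [-39.5  29.2 -30.9]
235 212 348 [-40.3 -30.5 -26.6] [-41.4  28.6 -27. ]
245 213 347 [-40.6 -30.3 -22. ] [-40.   28.8 -21.6]
255 214 347 [-41.  -30.1 -17.3] [-41.3  28.8 -17.4]
235 199 362 [-33.6 -20.7 -41. ] [-41.1 -23.5  42.1]
260 199 362 [-33.2  -9.7 -40.8] [-40.1 -11.   43. ]
300 199 362 [-32.9   8.1 -40.8] [-40.7   9.2  42.5]
330 198 362 [-32.5  21.5 -41.1] [-40.7  24.3  42.5]
tilt fit [ 6.23483571e-04 -3.66771439e-03 -4.08961916e+01]
```

```bash
sed -i 's/^O=.*/O=np.array([.4922,.2175]); A=52.55/' h.py; python3 - <<'E'
from h import *
move(fx(0,.7,32),A)
E
```

```text
t 14.0 shift cm [11.87  0.22 -0.18] rv [-0.009 -0.     0.   ]
```

servo_tool:
  targets: "0 0.2 -0.2 -0.009 0 0 5.5;4 0.2 -0.2 -0.009 0 0 5.5;8 0.2 -0.2 -0.009 0 0 5.5;11 0.2 -0.2 -0.009 0 0 5.5;11.9 0.2 -0.2 -0.009 0 0 5.5;11.9 0.2 -0.2 -0.009 0 0 5.5;11.9 0.2 -0.2 -0.009 0 0 5.5"

```text
t: 14.7
position: [0.4938, 0.2188, 0.0332]
eef_rot: [0.671, 0.227, 0.669, -0.226]
wrist_force: [1.0, 0.8, -1.3]
width: 0.688
```

```bash
python3 - <<'E'
from h import *
st=bot.state(); print(infix(st["position"]),np.round(st["wrist_force"],2),st["width"]); move(fx(0,.7,10),A,st); r=grab("o",("wrist",))
E
```

```text
[ 0.5  2.  33.2] [ 1.    0.76 -1.27] 0.687907692337021
t 14.7 shift cm [ 2.32 -0.14 -0.06] rv [ 0.002  0.001 -0.002]
```

View pics/o_wrist.png

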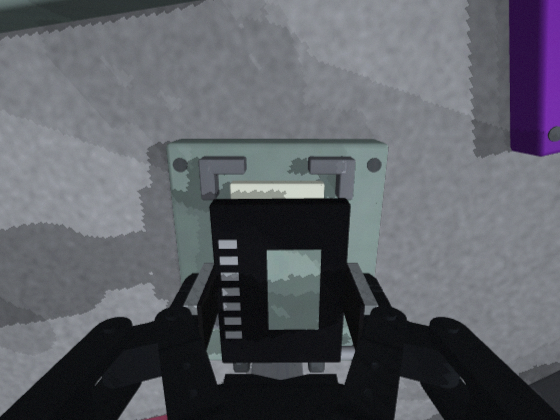

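servo_tool:
  targets: "0.8 -0.15 -0.05 0 0 0 5.5;1.6 -0.15 -0.05 0 0 0 5.5;1.6 -0.15 -0.05 0 0 0 5.5;1.6 -0.15 -0.05 0 0 0 5.5"

```text
t: 15.15
position: [0.491, 0.2171, 0.0157]
eef_rot: [0.67, 0.226, 0.67, -0.226]
wrist_force: [-0.2, 0.9, -0.8]
width: 0.69
```

```bash
python3 - <<'E'
from h import *
st=bot.state(); print(infix(st["position"]),np.round(st["wrist_force"],2),st["width"]); move(fx(0,.7,3),A,st); r=grab("p",("wrist","side","scene"))
a=cv2.resize(r["side"]["frame"][190:310,225:335],None,fx=4,fy=4)
b=cv2.resize(r["scene"]["frame"][130:250,270:360],None,fx=4,fy=4)
cv2.imwrite("pics/p_z.png",np.hstack([a[:480],b[:480]]))
E
```

```text
[-0.7 -1.  15.7] [-0.23  0.92 -0.77] 0.6902177105925804
t 15.15 shift cm [1.27 0.17 0.07] rv [ 0.002 -0.     0.   ]
```

View pics/p_wrist.png

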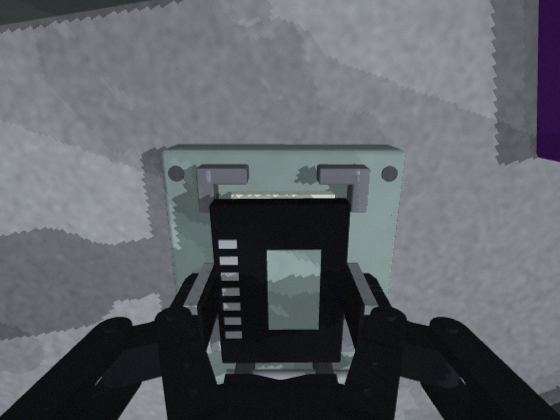

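View pics/p_z.png

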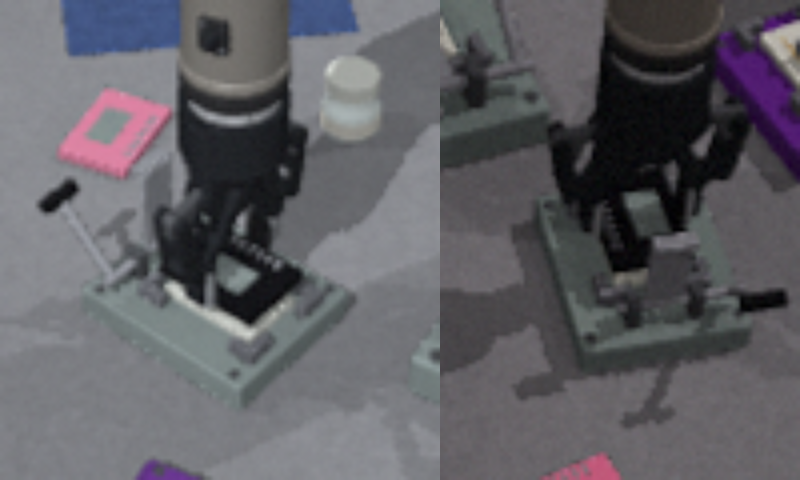

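```bash
python3 - <<'E'
from h import *
st=bot.state(); d=pickle.load(open("p.pkl","rb"))["wrist"]; R=Q(st["eef_rot"])
f=d["frame"]; print(f[180:206,283].max(1), f[180:206,265].max(1)); print(f[176:204,210].max(1),f[168:204,235].max(1))
def tl(u,v,z): return np.round(((onplane(d,u,v,z)-st["position"])@R)*1e3,1)
for v in (192,193): print("nest -x edge",tl(283,v,.034))
for v in (183,184): print("block inner x at top",tl(225,v,.038),tl(340,v,.038))
for v in (198,199,200): print("module -x top edge",tl(280,v,st["position"][2]+.041))
for v in (362,): print("module +x top edge",tl(280,v,st["position"][2]+.041))
E
```

```text
[139 138 141 140 140 138 139 138 138 137 134 126 127 124 129 150 150 139
  90   8   4  11  14   9  11  20] [139 138 136 136 137 135 136 135 138 135 132 123 126 128 137 151 153 155
 127  11   9  11  12  10  14  15]
[137 143 139 140 135 126 120 112 112 111 110 114 111 109 112 113 111 109
 111 108 101  79  74  73  75  73  71  57] [ 80 108 109 111 111 110 108 110 110 111 108 106 111 109 108  99 105 138
 138 138 137 137 133 124 126 125 141 159 153 152 129  30   5  11   9   8]
nest -x edge [-17.9   0.5 -40.1]
nest -x edge [-17.9   0.5 -39.6]
block inner x at top [-21.9 -26.9 -45.6] [-21.9  27.4 -45.6]
block inner x at top [-21.9 -26.9 -45.1] [-21.9  27.4 -45.1]
module -x top edge [-41.   -0.9 -43.8]
module -x top edge [-41.   -0.9 -43.4]
module -x top edge [-41.   -0.9 -42.9]
module +x top edge [-41.   -0.9  41.9]
```

servo_tool:
  targets: "0 0.13 0.04 0 0 0 5.5;0 0.13 0.04 0 0 0 5.5;0.5 0.13 0.04 0 0 0 5.5;0.9 0.13 0.04 0 0 0 5.5;1.1 0.13 0.04 0 0 0 5.5;1.1 0.13 0.04 0 0 0 5.5"

```text
t: 15.9
position: [0.4919, 0.2178, 0.0043]
eef_rot: [0.67, 0.226, 0.67, -0.227]
wrist_force: [0.3, -0.2, -0.4]
width: 0.689
```

```bash
python3 - <<'E'
from h import *
for i in range(3):
    st=bot.state(); print(infix(st["position"]),np.round(st["wrist_force"],2),st["width"])
    r=grab("q%d"%i,("wrist",))
E
```

```text
[-0.4  0.   4.3] [ 0.25 -0.24 -0.37] 0.6886351366323175
[-0.3  0.3  4.6] [-0.69 -0.04 -1.09] 0.6892668986532136
[-0.2  0.5  4.8] [-0.12 -0.03 -1.25] 0.684461341500982
```

View pics/q2_wrist.png

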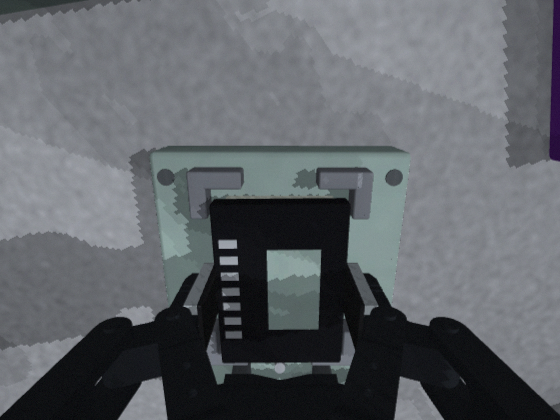

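servo_tool:
  targets: "0.15 0 0 0 0 0 5.5;0.25 0 0 0 0 0 5.5;0.25 0 0 0 0 0 5.5"

```text
t: 16.35
position: [0.4922, 0.218, 0.0023]
eef_rot: [0.67, 0.226, 0.67, -0.226]
wrist_force: [0.0, 0.5, -1.0]
width: 0.69
```

servo_tool:
  targets: "0.1 0 0 0 0 0 5.5;0.2 0 0 0 0 0 5.5;0.2 0 0 0 0 0 5.5"

```text
t: 16.65
position: [0.4925, 0.2181, 0.0007]
eef_rot: [0.67, 0.227, 0.67, -0.226]
wrist_force: [-1.4, -1.0, 3.2]
width: 0.686
```

servo_tool:
  targets: "0 0 0 0 0 0 6.3;0 0 0 0 0 0 7;0 0 0 0 0 0 7.2;0 0 0 0 0 0 7.2;-1 0 0 0 0 0 7.2;-3 0 0 0 0 0 7.2;-6 0 0 0 0 0 7.2;-9 0 0 0 0 0 7.2"

```text
t: 17.45
position: [0.4922, 0.2178, 0.0918]
eef_rot: [0.67, 0.226, 0.67, -0.227]
wrist_force: [0.3, 1.0, -0.5]
width: 0.842
```

```bash
python3 - <<'E'
from h import *
st=bot.state(); print(infix(st["position"]),np.round(st["wrist_force"],2),st["width"])
r=grab("s",("wrist",))
E
```

```text
[-0.2  0.2 91.8] [ 0.3   0.95 -0.49] 0.8419965354047915
```

View pics/s_wrist.png

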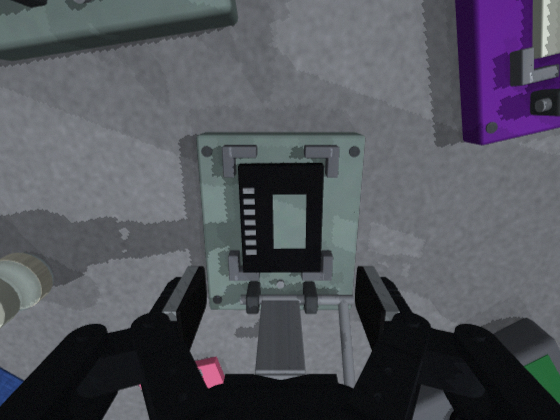

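servo_tool:
  targets: "0 0 0 0 0 0 0;0 0 0 0 0 0 0;0 0 0 0 0 0 0;3 0 0 0 0 0 0;6 0 0 0 0 0 0;7 0 0 0 0 0 0;7.3 0 0 0 0 0 0;7.3 0 0 0 0 0 0"

```text
t: 18.3
position: [0.4925, 0.2179, 0.0174]
eef_rot: [0.67, 0.226, 0.67, -0.227]
wrist_force: [-0.3, -1.2, 0.7]
width: 0.0
```

servo_tool:
  targets: "0.1 0 0 0 0 0 0;0.2 0 0 0 0 0 0;0.3 0 0 0 0 0 0;0.4 0 0 0 0 0 0"

```text
t: 18.7
position: [0.493, 0.2185, 0.0143]
eef_rot: [0.67, 0.227, 0.67, -0.226]
wrist_force: [-0.6, 0.2, 4.6]
width: -0.001
```

servo_tool:
  targets: "0.1 0 0 0 0 0 0;0.2 0 0 0 0 0 0;0.3 0 0 0 0 0 0"

```text
t: 19.0
position: [0.4931, 0.2185, 0.0111]
eef_rot: [0.67, 0.227, 0.67, -0.226]
wrist_force: [-2.2, -1.0, 16.2]
width: 0.001
```

servo_tool:
  targets: "0.1 0 0 0 0 0 0;0.2 0 0 0 0 0 0"

```text
t: 19.2
position: [0.4932, 0.2185, 0.0109]
eef_rot: [0.67, 0.227, 0.67, -0.226]
wrist_force: [-7.2, -1.3, 30.0]
width: 0.001
```

servo_tool:
  targets: "-1 0 0 0 0 0 0;-4 0 0 0 0 0 0;-8 0 0 0 0 0 0;-10 0 0 0 0 0 0;-10 0 0 0 0 0 0"

```text
t: 19.7
position: [0.4943, 0.2189, 0.111]
eef_rot: [0.671, 0.228, 0.669, -0.225]
wrist_force: [0.5, 0.3, -0.2]
width: -0.002
```

```bash
python3 - <<'E'
from h import *
st=bot.state(); print(infix(st["position"]),np.round(st["wrist_force"],2),st["width"])
r=grab("u",("wrist",)); d=r["wrist"]; P=cloud(d)
F=np.stack([(P[...,:2]-O)@X,(P[...,:2]-O)@Y],-1)*1e3; z=P[...,2]*1e3
k=(abs(F[...,0])<38)&(abs(F[...,1])<26)&(z<60); print("module",k.sum(),np.percentile(z[k],[5,50,95]))
kk=z[k];A_=np.c_[F[k],np.ones(k.sum())]; print(np.linalg.lstsq(A_,kk,rcond=None)[0])
k=(abs(F[...,0])<54)&(abs(F[...,0])>31)&(abs(F[...,1])<41)&(z>31)&(z<45)&((abs(F[...,0])>46)|(abs(F[...,1])>35)); print("blocks",k.sum(),np.percentile(z[k],[5,25,50,75,95]))
d0=pickle.load(open("s.pkl","rb"))["wrist"];P=cloud(d0);F=np.stack([(P[...,:2]-O)@X,(P[...,:2]-O)@Y],-1)*1e3; z=P[...,2]*1e3
k=(abs(F[...,0])<38)&(abs(F[...,1])<26)&(z<60); print("before",k.sum(),np.percentile(z[k],[5,50,95]))
k=(abs(F[...,0])<54)&(abs(F[...,0])>31)&(abs(F[...,1])<41)&(z>31)&(z<45)&((abs(F[...,0])>46)|(abs(F[...,1])>35)); print("blocks",k.sum(),np.percentile(z[k],[5,25,50,75,95]))
E
```

```text
[  0.8   2.4 111. ] [ 0.51  0.29 -0.21] -0.001583261934105097
module 5855 [36.58357669 37.67974756 38.83315677]
[9.50357072e-04 2.97675828e-03 3.76894835e+01]
blocks 1609 [34.58983341 36.97632971 37.42801444 37.93696174 38.57113324]
before 6937 [40.87578144 41.94747199 43.02460006]
blocks 1814 [35.14454147 37.03780895 37.49361724 37.90349054 38.5602759 ]
```

View pics/u_wrist.png

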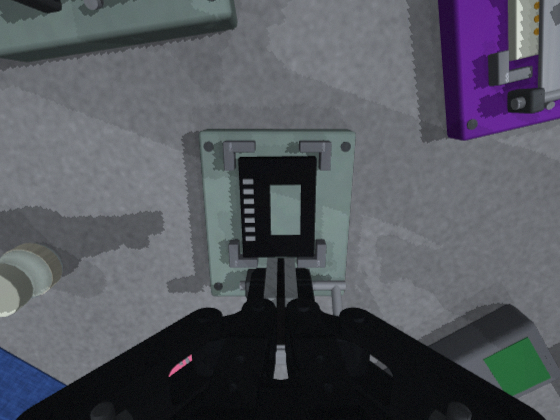

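```bash
python3 - <<'E'
from h import *
move(fx(162,49,130),A);move(fx(162,49,58),A)
E
```

```text
t 19.75 shift cm [-2.07  4.76 16.22] rv [ 0.002  0.    -0.002]
t 19.75 shift cm [ 5.13  4.75 16.22] rv [ 0.002  0.    -0.002]
```

servo_tool:
  targets: "-3 0 0 0 0 0 0;-3 1 4 0 0 0 0;-3 3 9 0 0 0 0;-3 4.7 13 0 0 0 0;-3 4.7 16.2 0 0 0 0;1 4.7 16.2 0 0 0 0;5.1 4.7 16.2 0 0 0 0;5.1 4.7 16.2 0 0 0 0"

```text
t: 20.55
position: [0.6427, 0.1557, 0.0488]
eef_rot: [0.665, 0.223, 0.675, -0.23]
wrist_force: [-1.6, 0.7, -0.9]
width: 0.002
```

```bash
python3 - <<'E'
from h import *
st=bot.state(); print(infix(st["position"]),np.round(st["wrist_force"],2),st["width"]); move(fx(162,50,58),A); r=grab("v",("wrist","scene"))
cv2.imwrite("pics/v_z.png",cv2.resize(r["scene"]["frame"][130:250,270:370],None,fx=5,fy=5))
E
```

```text
[157.1  42.5  48.8] [-1.65  0.72 -0.85] 0.0015726488472944775
t 20.55 shift cm [-0.93  0.74  0.49] rv [ 0.002 -0.01   0.013]
```

View pics/v_wrist.png

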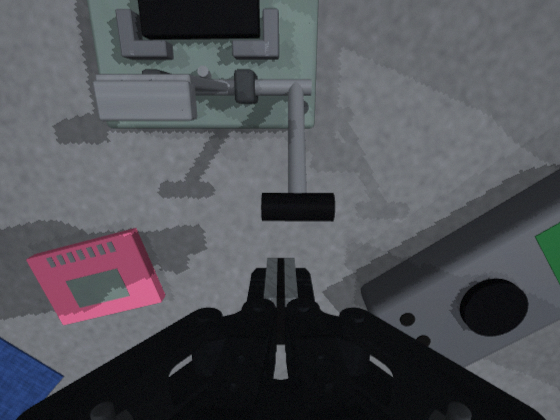

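View pics/v_z.png

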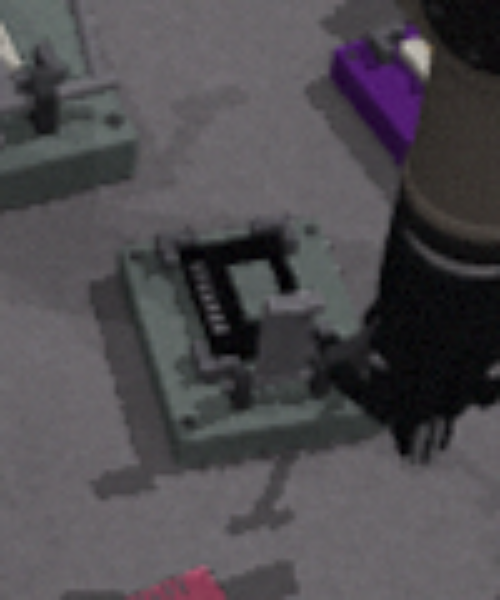

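servo_tool:
  targets: "-0.7 0.6 0.4 0 0 0 0;-0.7 0.6 0.4 0 0 0 0;-0.7 0.6 0.4 0 0 0 0"

```text
t: 20.95
position: [0.6582, 0.1601, 0.0669]
eef_rot: [0.671, 0.227, 0.669, -0.225]
wrist_force: [-0.5, -0.4, -0.4]
width: 0.005
```

```bash
python3 - <<'E'
from h import *
st=bot.state(); print(infix(st["position"]),np.round(st["wrist_force"],2),st["width"]); move(fx(70,50,58),A)
E
```

```text
[166.7  55.4  66.9] [-0.52 -0.35 -0.35] 0.004569479895339972
t 20.95 shift cm [ 0.86 -0.52 -9.67] rv [ 0.002  0.002 -0.004]
```

servo_tool:
  targets: "0.9 -0.5 0 0 0 0 0;0.9 -0.5 0 0 0 0 0;0.9 -0.5 -1.5 0 0 0 0;0.9 -0.5 -2.5 0 0 0 0;0.9 -0.5 -3.5 0 0 0 0;0.9 -0.5 -4.5 0 0 0 0"

```text
t: 21.55
position: [0.6189, 0.1823, 0.0563]
eef_rot: [0.671, 0.227, 0.668, -0.226]
wrist_force: [3.6, -1.8, -0.1]
width: 0.001
```

```bash
python3 - <<'E'
from h import *
st=bot.state(); print(infix(st["position"]),np.round(st["wrist_force"],2),st["width"]); move(fx(70,50,58),A); grab("w",("wrist",))
E
```

```text
[122.   49.1  56.3] [ 3.56 -1.76 -0.12] 0.0010680922404707218
t 21.55 shift cm [-0.19  0.1  -5.2 ] rv [ 0.002  0.004 -0.002]
```

View pics/w_wrist.png

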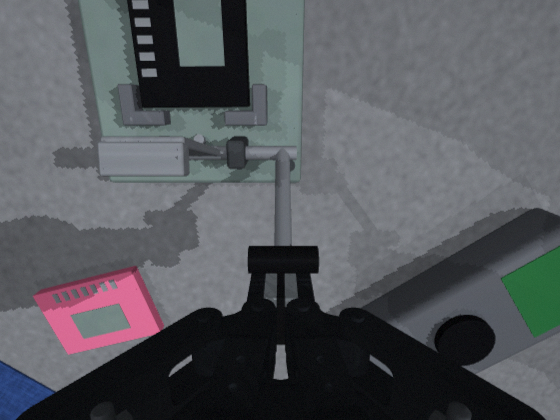

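Contact on the bar is good and the flap is swinging; continue pushing.

servo_tool:
  targets: "0 0.1 -1 0 0 0 0;0 0.1 -2 0 0 0 0;0 0.1 -3 0 0 0 0;0 0.1 -4 0 0 0 0;0 0.1 -4.8 0 0 0 0;0 0.1 -5.4 0 0 0 0;0 0.1 -5.4 0 0 0 0;0 0.1 -5.4 0 0 0 0"

```text
t: 22.4
position: [0.5754, 0.2165, 0.0555]
eef_rot: [0.67, 0.226, 0.67, -0.226]
wrist_force: [0.8, -0.9, 0.7]
width: 0.004
```

```bash
python3 - <<'E'
from h import *
st=bot.state(); print(infix(st["position"]),np.round(st["wrist_force"],2),st["width"]); grab("x",("wrist",))
E
```

```text
[66.7 49.8 55.5] [ 0.84 -0.9   0.71] 0.0036714953682325845
```

View pics/x_wrist.png

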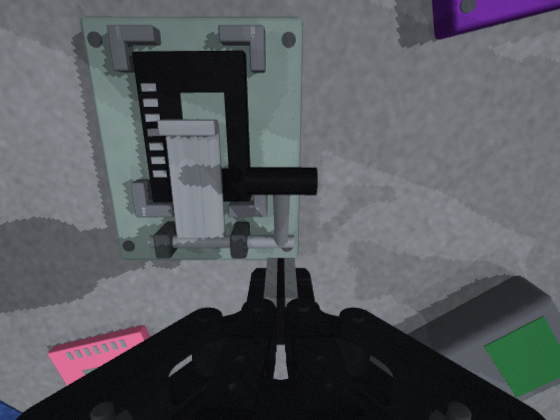

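Flap snapped shut. Retreat straight up and check from all views.

servo_tool:
  targets: "-3 0 0.5 0 0 0 0;-8 0 1 0 0 0 0;-13 0 1 0 0 0 0;-18 0 1 0 0 0 0;-22 0 1 0 0 0 0;-22 0 -8 0 0 0 0;-22 0 -8 0 0 0 0;-22 0 -8 0 0 0 0"

```text
t: 23.25
position: [0.5075, 0.2702, 0.2757]
eef_rot: [0.669, 0.225, 0.672, -0.222]
wrist_force: [-0.7, 0.8, -0.6]
width: -0.001
```

```bash
python3 - <<'E'
from h import *
st=bot.state(); print(st["t"],infix(st["position"]),np.round(st["wrist_force"],2)); r=grab("y"); 
d=r["wrist"]; P=cloud(d); F=np.stack([(P[...,:2]-O)@X,(P[...,:2]-O)@Y],-1)*1e3; z=P[...,2]*1e3
k=(F[...,0]>8)&(F[...,0]<60)&(abs(F[...,1])<12)&(z<120); print("flap top",k.sum(),np.percentile(z[k],[5,50,95]),np.linalg.lstsq(np.c_[F[k],np.ones(k.sum())],z[k],rcond=None)[0])
k=(abs(F[...,0]+23)<12)&(abs(F[...,1])<26)&(z<60); print("module",np.median(z[k]))
k=(d["frame"].max(2)<45)&(z>80)&(z<110)&(abs(F[...,1]-50)<25); print("bar",k.sum(),F[k].mean(0),z[k].mean())
a=pickle.load(open("a.pkl","rb"))
df=cv2.absdiff(a["scene"]["frame"],r["scene"]["frame"]).max(2); cv2.imwrite("pics/y_diff.png",df)
E
```

```text
23.25 [-19.9  51.2 275.7] [-0.7   0.79 -0.63]
flap top 681 [41.34276169 42.64128531 43.92446557] [2.67699501e-03 2.39273488e-03 4.25384328e+01]
module 37.61492056542654
bar 233 [16.27130427 49.70633057] 94.1248804101838
```

View pics/y_scene.png

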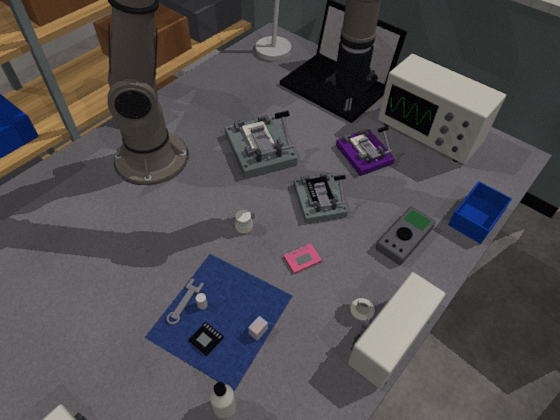

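View pics/y_wrist.png

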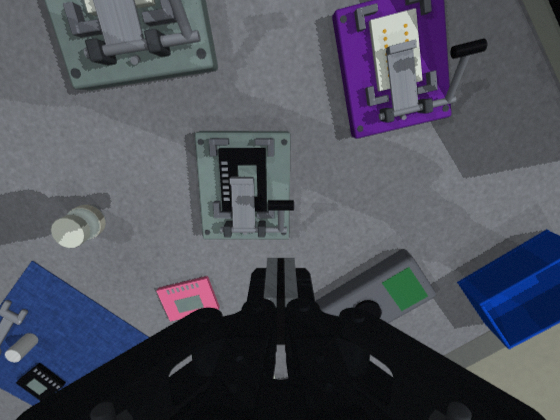

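View pics/y_diff.png

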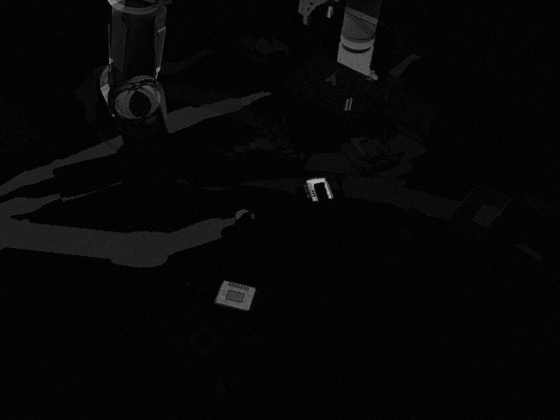

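```bash
python3 - <<'E'
from rig import bot
print(bot.finish_job())
E
```

```text
the job is handed in; nothing more can be done
None
```

The module is loaded in the smaller grey fixture and the flap is shut over it. I handed the job in at about 23 s; no verdict was reported.

**What I did:** I pushed the bar to flip the flap open. Then I gripped the oblong module by its long sides, laid it face up between the corner blocks, and pressed it with shut fingers until the force rose to about 30 N with no further travel. Last, I pushed the bar back until the flap snapped shut.

**Last checks:**
- **Height:** the module top measured 37.6–37.7 mm and the blocks about 37.5 mm, so it is level and flush.
- **Flap:** it is level with its top at 42.6 mm (43 mm expected), and the bar is back at its shut position.
- **Bench:** comparing the scene picture with the first one shows only the arm, its shadows, the module and the fixture nest changed.

**What disagreed:** the shut fingertips sit about 28 mm behind the TCP position the robot reports. Because of this, my first push passed over the bar without touching it, and the second had also gone past it when I stopped to check. I measured the offset in the camera views and allowed for it from then on. The reported position also scattered by 1–2 mm, so I centred the module on the fixture using the wrist picture.

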